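# Ram chocolate pucks down a packing tube

### The arm

A 6-joint arm with a two-finger parallel gripper is mounted at the origin on the work surface. World frame = base frame: x ahead of the robot, y to its left, z up, the work surface at z = 0. Lengths are in m, angles in rad, forces in N, time in s.
With the tool pointing down it reaches from about 0.3 to 0.875 m from the base axis. Payload 6.4 kg.
Tool frame: the origin (TCP) lies between the finger pads; the fingertips stand 25 mm ahead of it and the grasp point (between the pads) lies 6 mm ahead of it; z points along the fingers, y is the line along which they close (so a half turn about z gives the same grasp; the last joint's range is limited). The gripper opens to 85 mm and grips with 20 to 120 N. Pads are 22 mm wide; open, the fingers measure 114 mm over their backs; the gripper's body (76 mm by 85 mm) begins 54 mm behind the grasp point. The pads swing forward as they close: fully open they stand 13 mm farther back than shut.
Start: joints at [1.1, 0.181, 1.607, -0, 1.354, -0.206], TCP at [0.15, 0.555, 0.234] pointing down, gripper open.
Joint ranges: [-2.99, 2.99], [-0.89, 2.07], [0.3, 2.58], [-1.14, 4.28], [0, 2.63], [-3.12, 3.12]. Speed limits (rad/s): [2.57, 2.57, 3.01, 3.14, 3.14, 3.14].

### API

Orientations are given as a unit quaternion [w, x, y, z].
In Python, from bench import ctrl gives the robot as it stands.
- The arm moves only by the tool servo_tool, never from a script. Its argument "series" is text: rows parted by semicolons, each of 7 numbers parted by spaces: the gripper command: -1 is fully open, 1 is shut, values between are in proportion, then the shift along the tool's x, y, z in m, then the turn, a rotation vector about the tool's x, y, z in degrees. A call has 1 to 12 rows; each row is the pose to reach, as a shift and turn from the pose commanded when the call began, along the tool's axes at that moment; what a row does not reach only later rows make up. A row lasts 1/12 s, in which the tool goes at most 41.7 mm and 7.16 degrees, less where a joint would pass 70% of its speed; a pose out of reach is approached as far as the arm can. A call with a gripper value outside its range is refused whole. The fingers move at their own pace and stop on an object; the grip force is fixed at half the most. Time passes only in rows, so rows that repeat a pose let the fingers close. It gives the time, the measured TCP pose, the force, the opening and the grip force at its end, in the units of the state.
- ctrl.get_obs(): the state, without advancing time (a new reading comes with each control period).
- ctrl.camera(name): name is "side" or "top"; returns a dict with "img" (384x512x3 uint8, red, green, blue), "z_map" (384x512 float32, m along the optical axis (not along the pixel's ray), 0 where there is no reading), "fovy" (degrees; the focal length in pixels is half the picture's height over the tangent of half this angle, whatever the lens; pixels are square), "cx", "cy" (the principal point, pixels), "k1" (the pictures are not rectified: a ray, as slopes to the right and down, at radius r is drawn at 1 + k1 r^2 times it, then the intrinsics apply), "extrinsics" (4x4, takes a point from camera to world coordinates). Camera axes: x right, y down, z forward; pixel columns grow to the right and rows downward; lengths in m; the calibration is good to about 2 mm. A picture is of the moment at which its call begins.
- ctrl.hand_in(): hands the job in; it is judged then, once.
The state is a dict: "time_s": time; "q": joint angles; "dq": joint speeds; "joint_efforts": joint torques, N m; "eef_pos": TCP position; "eef_rot": TCP orientation; "wrist_force": force on the tool from outside, world axes, zero at the start; "torque": the same for the moment, N m; "opening": opening from 0.0 (shut) to 1.0 (fully open); "grasp_force": force on a finger pad.
Only numpy, scipy, OpenCV 4.12 (cv2) and the standard library are available. Lean on these libraries where they do the work, as an engineer would, in place of code of your own. Each camera call takes 0.05 s, during which the arm holds its last target. There are 200 camera calls.

### The job

Pack every chocolate puck on the counter into the upright metal tube: drop each into the mouth, where sprung jaws catch it, and drive it down through them with the wooden rod. With all of them in, press the stack down firmly with the rod (more than 10 N, kept up for a moment) so that you feel it hard against the stop hidden inside, then put the rod back upright in its wooden stand and leave the jar and the pourer where they are.

Things in the scene. Friction and masses are not known exactly. Their poses are not given: they have to be found in the camera images.
- puck1: puck of hard drinking chocolate, dark brown upright cylinder, 30 mm diameter, 20 mm high, about 20 g; origin at the centre of its underside, z along its axis. Three or four of the four pucks are there at a start (None if absent)
- puck2: puck of hard drinking chocolate, dark brown upright cylinder, 30 mm diameter, 20 mm high, about 20 g; origin at the centre of its underside, z along its axis. Three or four of the four pucks are there at a start (None if absent)
- puck3: puck of hard drinking chocolate, dark brown upright cylinder, 30 mm diameter, 20 mm high, about 20 g; origin at the centre of its underside, z along its axis. Three or four of the four pucks are there at a start (None if absent)
- puck4: puck of hard drinking chocolate, dark brown upright cylinder, 30 mm diameter, 20 mm high, about 20 g; origin at the centre of its underside, z along its axis. Three or four of the four pucks are there at a start (None if absent)
- tube: fixed upright aluminium packing tube, 145 mm high, 41 mm outside, on a dark round foot 90 mm wide; bore 33 mm. Inside, a fixed stop hidden 12 to 28 mm above the origin, different at each start, ends the bore; all four pucks fit on it, wholly below the jaws: a packed puck's underside is 12 to 88 mm above the origin. Origin at the centre of the underside, on the counter, z up
- tube_mouth (a point): centre of the tube's rim, 145 mm above the tube's origin; over the top 14 mm the mouth flares from the 33 mm bore to about 53 mm inside, 62 mm outside
- tube_jaws (a point): on the tube's axis 28 mm below the rim, at the lower edge of two sprung, sloping black jaws that face each other along the tube's y axis and leave 24 mm; they begin 16 mm below the rim. A puck set in the mouth rests on them, top about level with the rim; the rod pushes it through with about 6 N and it then drops loose onto the stack
- rod: ash wood rod, 18 mm diameter, 160 mm long, ends slightly rounded, 60 g; at the start stands upright in the stand; origin at the centre of its lower end, z along it to the upper end. Passes freely between the tube's jaws when centred; to ram, hold it near its upper end so that at least 115 mm stand free below the fingertips
- stand: fixed wooden rod stand, upright socket 66 mm high on a round foot (76 mm diameter), bore 22 mm, flared to about 40 mm inside over its top 14 mm, its floor 6 mm above its origin; origin at the centre of the underside, on the counter. The rod in it stands with its top 166 mm above the counter
- jar: bystander: glass candy jar with twist cap, 72 mm diameter, 100 mm high; origin at the centre of its underside
- pourer: bystander: matte black ceramic pourer, 76 mm diameter, 95 mm high, handle to its +y reaching 67 mm from its axis; origin at the centre of its underside
- clip: bystander: small steel spring clip lying among the pucks, 50 x 22 mm, 16 mm high; origin at the centre of its underside, long side along its x axis (may be pushed aside a little)
Mind the look-alikes: they are no part of the job. There is more than one size of the rod; the job needs the smaller.

How it is judged:
On the way:
1. with all the pucks in the tube below the jaws, the rod presses the stack against the hidden stop with more than 10 N for 0.3 s (horizontal distance between each of puck1, puck2, puck3, puck4 and tube below 0.008 m and z of puck1 in the frame of tube between 0 and 0.092 m and angle between each of puck1, puck2, puck3, puck4's own z axis and vertical below 0.25 rad and z of puck2 in the frame of tube between 0 and 0.092 m and z of puck3 in the frame of tube between 0 and 0.092 m and z of puck4 in the frame of tube between 0 and 0.092 m and (contact force between rod and puck1 above 10 N or contact force between rod and puck2 above 10 N or contact force between rod and puck3 above 10 N or contact force between rod and puck4 above 10 N)), for 0.3 s.
At the end, for the whole second after the job is handed in: every puck present lies in the tube, wholly below the jaws (underside less than 92 mm above the tube's origin, within 8 mm of its axis), and the rod stands in its stand: lower end within 8 mm of the stand's axis and less than 15 mm above its origin, tilted less than 0.15 rad, at rest (horizontal distance between each of puck1, puck2, puck3, puck4 and tube below 0.008 m and z of puck1 in the frame of tube between 0 and 0.092 m and angle between each of puck1, puck2, puck3, puck4's own z axis and vertical below 0.25 rad and z of puck2 in the frame of tube between 0 and 0.092 m and z of puck3 in the frame of tube between 0 and 0.092 m and z of puck4 in the frame of tube between 0 and 0.092 m and horizontal distance between rod and stand below 0.008 m and z of rod in the frame of stand below 0.015 m and angle between rod's own z axis and vertical below 0.15 rad and linear speed of rod below 0.02 m/s); the robot touches nothing.
It fails at once if a puck was pushed down the tube with the fingers instead of the rod ((horizontal distance between puck1 and tube below 0.012 m and z of puck1 in the frame of tube below 0.1 m and contact force between the fingers and puck1 above 1 N) or (horizontal distance between puck2 and tube below 0.012 m and z of puck2 in the frame of tube below 0.1 m and contact force between the fingers and puck2 above 1 N) or (horizontal distance between puck3 and tube below 0.012 m and z of puck3 in the frame of tube below 0.1 m and contact force between the fingers and puck3 above 1 N) or (horizontal distance between puck4 and tube below 0.012 m and z of puck4 in the frame of tube below 0.1 m and contact force between the fingers and puck4 above 1 N)).
It fails at once if the jar or the pourer was moved more than 5 cm or tipped (distance of any of jar, pourer from where it was at the start of the episode above 0.05 m or angle between any of jar, pourer's own z axis and vertical above 0.5 rad).
Of puck1, puck2, puck3, puck4 only 3 to 4 are there at a start; the rules pass over those that are not, and their reading is None.
At some moment in a run one of puck1, puck2, puck3, puck4 may be knocked a few centimetres aside while the robot is not near it.
It also fails if it takes over 210 s, if anything falls off the work surface, if the arm or the gripper's body presses on something with over 40 N, if the wrist force passes 120 N, or if a joint passes its speed limit or range.

## Working session

There is one attempt and no reset: what is moved stays moved. The work goes in short steps, Python scripts to look and compute and a tool call to move; the robot and the scene stay as the last step left them, time stands still between calls to the robot, and variables do not carry over. Pictures are saved under pics/ and viewed, at most 14 in all, crops included, and the job is handed in when it is done.

Besides the shell and the picture viewer there is one more tool, called after ">>>" as name(argument=value, ...), one argument or row to a line, values as JSON. servo_tool: Moves the arm, as the interface text tells. Its arguments: {"type":"object","properties":{"series":{"type":"string"}},"required":["series"]}

```bash
ls; mkdir -p pics; cat > h.py <<'E'
import numpy as np, cv2
from bench import ctrl
def cam(n):
    c=ctrl.camera(n); c['f']=192/np.tan(np.radians(c['fovy'])/2); return c
def pts(c,uv):
    """undistorted slopes"""
    K=np.array([[c['f'],0,c['cx']],[0,c['f'],c['cy']],[0,0,1]])
    # drawn = ray*(1+k1 r^2)
    return cv2.undistortPoints(np.array(uv,float).reshape(-1,1,2),K,np.array([c['k1'],0,0,0,0.])).reshape(-1,2)
def plane(c,uv,z):
    s=pts(c,uv); T=c['extrinsics']; d=np.c_[s,np.ones(len(s))]@T[:3,:3].T; o=T[:3,3]
    return o+d*((z-o[2])/d[:,2])[:,None]
def depth(c,uv):
    s=pts(c,uv); uv=np.array(uv,int).reshape(-1,2); z=c['z_map'][uv[:,1],uv[:,0]]
    T=c['extrinsics']; return (np.c_[s,np.ones(len(s))]*z[:,None])@T[:3,:3].T+T[:3,3]
def proj(c,P):
    T=np.linalg.inv(c['extrinsics']); p=np.atleast_2d(P)@T[:3,:3].T+T[:3,3]; s=p[:,:2]/p[:,2:]
    s=s*(1+c['k1']*(s**2).sum(1))[:,None]; return s*c['f']+[c['cx'],c['cy']]
def save(c,name,box=None,k=1):
    im=c['img'][:,:,::-1]
    if box: im=im[box[1]:box[3],box[0]:box[2]]
    cv2.imwrite('pics/'+name,cv2.resize(im,None,fx=k,fy=k,interpolation=cv2.INTER_CUBIC))
E
python3 - <<'E'
from h import *
for n in('top','side'):
    c=cam(n); save(c,n+'0.png',k=1.5); print(n,c['fovy'],c['cx'],c['cy'],c['k1'],c['extrinsics'].round(3).tolist(),c['z_map'].min(),c['z_map'].max())
o=ctrl.get_obs(); print(o)
E
```

```text
pics
top 42.84703155362573 253.3945411098493 196.63574247315108 -0.09210162598465794 [[0.02, -0.996, 0.088, 0.486], [-1.0, -0.018, 0.023, 0.01], [-0.021, -0.089, -0.996, 1.133], [0.0, 0.0, 0.0, 1.0]] 0.0 1.9985889
side 55.120554110663626 258.1471103626858 193.57929421446448 -0.08291446048293785 [[0.998, -0.02, 0.052, 0.534], [-0.052, -0.66, 0.749, -0.533], [0.02, -0.751, -0.66, 0.608], [0.0, 0.0, 0.0, 1.0]] 0.0 2.9668505
{'time_s': 0.1, 'q': array([ 1.09970889e+00,  1.81522377e-01,  1.60787540e+00, -1.09365462e-05,
        1.35379112e+00, -2.06291534e-01]), 'dq': array([ 0.00026643, -0.0017076 , -0.00151093, -0.00038255,  0.00099496,
        0.00192755]), 'joint_efforts': array([ 1.56918493e-03, -4.45867431e+01, -3.52243388e+01, -2.23182496e-04,
        4.02413032e-03,  1.76972975e-05]), 'eef_pos': array([0.15024434, 0.55452807, 0.23275871]), 'eef_rot': array([-2.60140579e-04,  1.32010273e-01,  9.91248027e-01, -7.54553246e-04]), 'wrist_force': array([0.14890885, 0.48972542, 0.12738061]), 'torque': array([-0.02543897, -0.0155345 ,  0.04686299]), 'grasp_force': 0.0, 'opening': 0.9979302169354048}
```

View pics/top0.png

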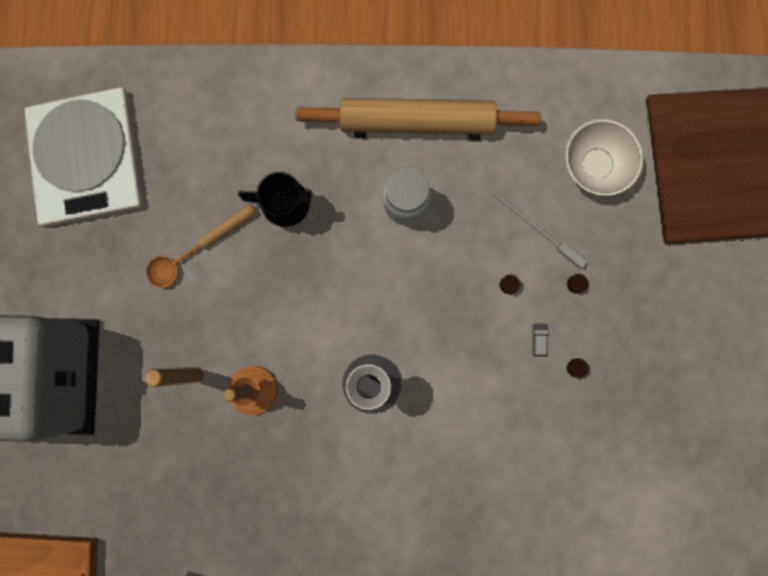

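View pics/side0.png

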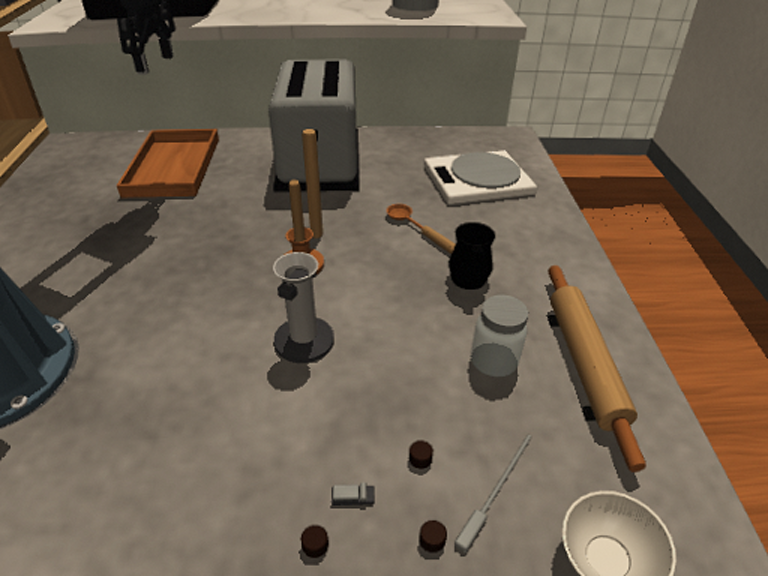

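The top view (1.5x pixels) shows the three pucks at (510,285), (577,283) and (577,368), with the clip at (540,340). The tube mouth is at (369,387) and the stand at (252,390). The rod top is at (229,395) in the stand, and the larger look-alike rod is at (152,378). The jar is at (407,192) and the pourer at (282,198). The side view agrees.

Could be mistaken for the rod: the thick tall free-standing rod (top 152,378), the spoon handle (230,228) and the rolling pin. I choose the shorter one, in the stand.

```bash
cat >> h.py <<'E'
def pucks(c,area=(60,2000)):
    im=c['img'].astype(int); r,g,b=im[...,0],im[...,1],im[...,2]
    m=((r<75)&(r-b>8)&(r+g+b<130)).astype(np.uint8)
    m=cv2.morphologyEx(m,cv2.MORPH_CLOSE,np.ones((3,3)))
    n,l,s,ce=cv2.connectedComponentsWithStats(m)
    return [(ce[i],s[i]) for i in range(1,n) if area[0]<s[i][4]<area[1]]
E
python3 - <<'E'
from h import *
t=cam('top'); s=cam('side')
for n,c in(('top',t),('side',s)):
    for ce,st in pucks(c): print(n,ce.round(1),st.tolist(),plane(c,[ce],0.02 if n=='top' else .01).round(4),depth(c,[ce]).round(4), c['img'][int(ce[1]),int(ce[0])])
# tall points by depth map in top view
v,u=np.mgrid[0:384,0:512]; uv=np.c_[u.ravel(),v.ravel()]
P=depth(t,uv).reshape(384,512,3)
print('counter z',np.median(P[280:330,150:350,2]))
for nm,(x0,y0,x1,y1),(za,zb) in [('tube rim',(215,225,290,300),(.138,.155)),('rod top',(140,235,180,290),(.155,.18)),('big top',(90,235,125,275),(.12,.4)),('stand top',(140,235,195,290),(.055,.075)),('tubefoot',(215,225,290,300),(.003,.03)),('standfoot',(140,235,195,290),(.004,.03))]:
    m=np.zeros((384,512),bool); m[y0:y1,x0:x1]=1; m&=(P[...,2]>za)&(P[...,2]<zb)&(t['z_map']>0)
    q=P[m]; 
    if len(q): 
        ct=cv2.minEnclosingCircle(q[:,:2].astype(np.float32)); print(nm,len(q),q.mean(0).round(4),np.median(q,0).round(4),q.max(0).round(3),'circ',np.round(ct[0],4),round(ct[1],4))
save(t,'crop1.png',(90,220,300,300),3.6)
E
```

```text
top [462.1 141.7] [433, 75, 79, 88, 490] [[ 0.7219 -0.4472  0.02  ]] [[ 0.7216 -0.4465  0.0217]] [73 42 23]
top [480.6  90.3] [448, 85, 64, 14, 267] [[ 0.847  -0.4965  0.02  ]] [[ 0.8469 -0.4963  0.0204]] [69 37 19]
top [463.2 102.3] [449, 100, 33, 7, 92] [[ 0.8164 -0.453   0.02  ]] [[ 0.8159 -0.4523  0.0217]] [68 38 24]
top [384.7 188.9] [378, 183, 14, 13, 130] [[ 0.6079 -0.2639  0.02  ]] [[ 0.6078 -0.2638  0.0205]] [43 22 15]
top [339.6 189.5] [334, 184, 13, 12, 119] [[ 0.6048 -0.1605  0.02  ]] [[ 0.6048 -0.1606  0.0196]] [39 19 11]
top [384.8 245.1] [378, 239, 14, 13, 136] [[ 0.4797 -0.2639  0.02  ]] [[ 0.4797 -0.2635  0.0218]] [43 23 17]
top [120.4 249.9] [107, 246, 28, 10, 209] [[0.4568 0.3388 0.02  ]] [[0.4595 0.308  0.1247]] [55 43 28]
top [162.8 260.9] [155, 256, 16, 10, 104] [[0.4342 0.2397 0.02  ]] [[0.4383 0.2215 0.1084]] [47 34 19]
top [ 46.3 364.5] [0, 356, 65, 28, 219] [[0.1887 0.5052 0.02  ]] [[0.1846 0.5119 0.0049]] [134  82  40]
side [18.5 54.4] [10, 32, 18, 47, 143] [[-0.4688  1.1451  0.01  ]] [[-0.6064  1.3755 -0.0721]] [39 27 15]
side [118.  106.3] [81, 87, 65, 44
[... 801 characters left out ...]
 -0.2703  0.0185]] [40 22 16]
counter z 0.0002800175477166711
tube rim 352 [0.4501 0.0474 0.143 ] [0.4492 0.0474 0.1434] [0.48  0.076 0.149] circ [0.4505 0.0472] 0.0303
rod top 64 [0.4365 0.2295 0.165 ] [0.4364 0.2291 0.1653] [0.444 0.237 0.171] circ [0.4364 0.2305] 0.0085
big top 251 [0.4579 0.3139 0.1835] [0.4581 0.3119 0.1933] [0.468 0.33  0.213] circ [0.4573 0.319 ] 0.0118
stand top 209 [0.4367 0.2287 0.0633] [0.4405 0.2276 0.0638] [0.458 0.254 0.073] circ [0.4358 0.2312] 0.0239
tubefoot 953 [0.4455 0.0363 0.0076] [0.4548 0.0311 0.0069] [0.522 0.124 0.028] circ [0.435  0.0362] 0.1183
standfoot 603 [0.438  0.2233 0.0108] [0.4413 0.2184 0.0112] [0.491 0.298 0.026] circ [0.428 0.239] 0.0821
```

View pics/crop1.png

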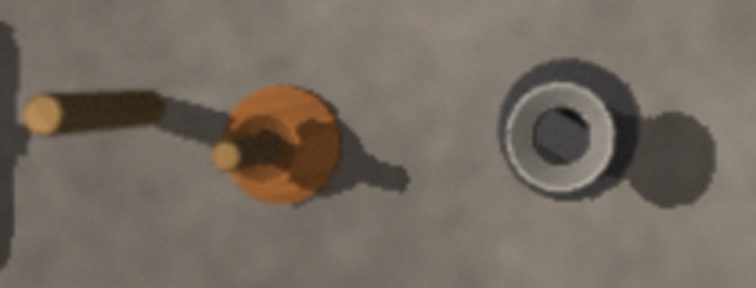

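The crop shows the 18 mm rod (226,155) in the orange stand, the tall thick rod (43,115) standing free, and the tube mouth at (560,135). That confirms the choice. The measured sizes match: rim radius about 30 mm at z=0.143, rod top z=0.165, puck tops z=0.02. Three pucks are present. I start moving now.

>>> servo_tool(
  series="-0.2 0 0 -0.04 0 0 -7; -0.2 0 0 -0.08 0 0 -14; -0.2 -0.01 -0.01 -0.1 0 0 -15.2; -0.2 -0.27 -0.346 -0.1 0 0 -15.2; -0.2 -0.27 -0.346 -0.1 0 0 -15.2; -0.2 -0.27 -0.346 -0.1 0 0 -15.2; -0.2 -0.27 -0.346 -0.1 0 0 -15.2; -0.2 -0.27 -0.346 -0.1 0 0 -15.2; -0.2 -0.27 -0.346 -0.1 0 0 -15.2; -0.2 -0.27 -0.346 -0.1 0 0 -15.2; -0.2 -0.27 -0.346 -0.1 0 0 -15.2; -0.2 -0.27 -0.346 -0.1 0 0 -15.2",
)

```text
time_s: 1.2
eef_pos: [0.3013, 0.1947, 0.3337]
eef_rot: [0.0, -0.001, 1.0, 0.0]
wrist_force: [1.1, 0.1, -0.1]
opening: 0.603
grasp_force: 0.0
```

>>> servo_tool(
  series="-0.2 -0.175 -0.45 0 0 0 0; -0.2 -0.175 -0.45 0 0 0 0; -0.2 -0.175 -0.45 0 0 0 0; -0.2 -0.175 -0.45 0 0 0 0; -0.2 -0.175 -0.45 0 0 0 0; -0.2 -0.175 -0.45 0 0 0 0; -0.2 -0.175 -0.45 0 0 0 0; -0.2 -0.175 -0.45 0 0 0 0; -0.2 -0.175 -0.45 0 0 0 0; -0.2 -0.175 -0.45 0 0 0 0; -0.2 -0.175 -0.45 0 0 0 0; -0.2 -0.175 -0.45 0.08 0 0 0",
)

```text
time_s: 2.2
eef_pos: [0.4763, -0.25, 0.3006]
eef_rot: [0.006, 0.001, 1.0, -0.006]
wrist_force: [0.2, -0.6, 0.6]
opening: 0.598
grasp_force: 0.0
```

>>> servo_tool(
  series="-0.2 0 0 0.1 0 0 0; -0.2 0 0 0.15 0 0 0; -0.2 0 0 0.15 0 0 0; -0.2 0 0 0.15 0 0 0; -0.2 0 0 0.15 0 0 0; -0.2 0 0 0.15 0 0 0; -0.2 0 0 0.15 0 0 0",
)

```text
time_s: 2.78
eef_pos: [0.4733, -0.2429, 0.1458]
eef_rot: [0.001, -0.0, 1.0, -0.001]
wrist_force: [0.8, 0.6, -0.2]
opening: 0.6
grasp_force: 0.0
```

```bash
cat >> h.py <<'E'
def find_pucks(c):
    out=[]
    for ce,s in pucks(c,(60,500)):
        p=plane(c,[ce],0.02)[0] if c['extrinsics'][2,2]<-.9 else plane(c,[ce],0.01)[0]
        if .3<p[0]<.8 and -.4<p[1]<.0: out.append(np.r_[p.round(4),s[2:]])
    return out
E
python3 - <<'E'
from h import *
print(ctrl.get_obs()['eef_pos'])
for n in('top','side'):
    c=cam(n); print(n,find_pucks(c)); save(c,n+'2.png',k=1.5)
E
```

```text
[ 0.47325486 -0.24292061  0.14576488]
top [array([ 6.081e-01, -2.639e-01,  2.000e-02,  1.400e+01,  1.200e+01,
        1.280e+02]), array([ 6.048e-01, -1.602e-01,  2.000e-02,  1.200e+01,  1.200e+01,
        1.170e+02])]
side [array([ 6.058e-01, -1.620e-01,  1.000e-02,  1.500e+01,  1.900e+01,
        2.290e+02]), array([ 6.093e-01, -2.662e-01,  1.000e-02,  1.800e+01,  2.200e+01,
        3.060e+02]), array([ 4.794e-01, -2.667e-01,  1.000e-02,  1.800e+01,  2.100e+01,
        3.130e+02])]
```

>>> servo_tool(
  series="-0.2 -0.006 -0.021 0.02 0 0 0; -0.2 -0.006 -0.021 0.05 0 0 0; -0.2 -0.006 -0.021 0.08 0 0 0; -0.2 -0.006 -0.021 0.1 0 0 0; -0.2 -0.006 -0.021 0.114 0 0 0; -0.2 -0.006 -0.021 0.114 0 0 0; 0.6 -0.006 -0.021 0.114 0 0 0; 0.6 -0.006 -0.021 0.114 0 0 0; 0.6 -0.006 -0.021 0.114 0 0 0; 0.6 -0.006 -0.021 0.114 0 0 0; 0.6 -0.006 -0.021 0.114 0 0 0; 0.6 -0.006 -0.021 0.114 0 0 0",
)

```text
time_s: 3.88
eef_pos: [0.4785, -0.2633, 0.0305]
eef_rot: [0.0, -0.0, 1.0, -0.0]
wrist_force: [0.4, 0.0, -0.6]
opening: 0.203
grasp_force: 0.0
```

```bash
python3 - <<'E'
from h import *
print(ctrl.get_obs()['opening'],ctrl.get_obs()['grasp_force'])
c=cam('side'); print(find_pucks(c)); save(c,'s3.png',(150,250,400,384),3)
E
```

```text
0.2026346969864921 0.0
[array([ 6.058e-01, -1.620e-01,  1.000e-02,  1.500e+01,  1.900e+01,
        2.290e+02]), array([ 6.094e-01, -2.660e-01,  1.000e-02,  1.800e+01,  2.200e+01,
        3.060e+02]), array([ 4.882e-01, -2.703e-01,  1.000e-02,  1.200e+01,  2.000e+01,
        8.500e+01])]
```

View pics/s3.png

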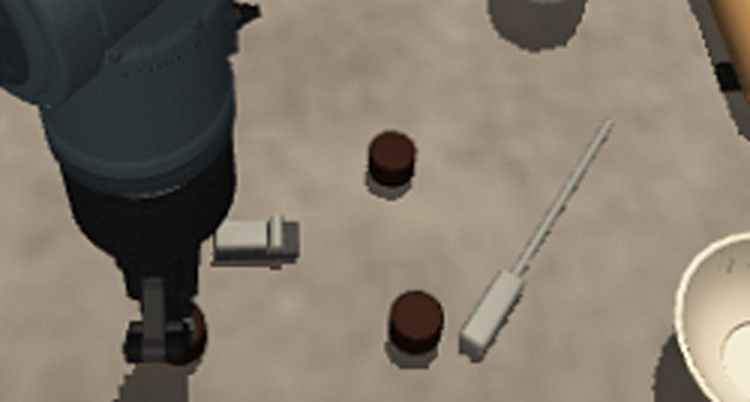

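The side crop shows the near finger at (157,340) and the puck edge at (200,330), to the right of the finger. The fingers have closed past the puck. I'll check how the fingers sit against the calibration.

```bash
python3 - <<'E'
from h import *
c=cam('side'); o=ctrl.get_obs(); print(o['eef_pos'],o['wrist_force'])
for P in ([.4785,-.28,.008],[.4785,-.2633,.0055],[.4797,-.2639,.02],[.4797,-.2639,0]):
    print(P,((proj(c,P)-[150,250])*3).round(0))
for u,v in [(160,330),(135,345),(175,345),(200,330),(155,300),(155,355),(165,355),(185,350),(190,315)]:
    print(u,v,depth(c,[[150+u//3,250+v//3]]).round(3))
save(c,'s4.png',(180,310,260,384),7.5)
E
```

```text
[ 0.4782812  -0.2631462   0.03006073] [-0.30095955 -0.03679109 -0.1842487 ]
[0.4785, -0.28, 0.008] [[176. 358.]]
[0.4785, -0.2633, 0.0055] [[177. 330.]]
[0.4797, -0.2639, 0.02] [[178. 320.]]
[0.4797, -0.2639, 0] [[180. 336.]]
160 330 [[ 0.482 -0.318  0.129]]
135 345 [[ 0.472 -0.324  0.128]]
175 345 [[ 0.488 -0.324  0.126]]
200 330 [[ 0.491 -0.27   0.02 ]]
155 300 [[ 0.479 -0.307  0.135]]
155 355 [[ 0.479 -0.327  0.125]]
165 355 [[ 0.485 -0.327  0.125]]
185 350 [[ 0.492 -0.323  0.121]]
190 315 [[ 0.489 -0.278  0.055]]
```

View pics/s4.png

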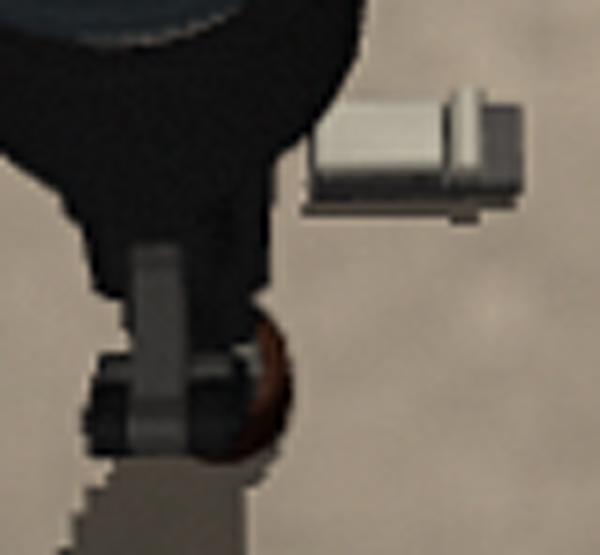

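>>> servo_tool(
  series="1 0 0 0 0 0 0; 1 0 0 0 0 0 0; 1 0 0 0 0 0 0; 1 0 0 0 0 0 0",
)

```text
time_s: 4.32
eef_pos: [0.4781, -0.263, 0.0297]
eef_rot: [-0.0, -0.0, 1.0, 0.0]
wrist_force: [-0.0, 0.3, -0.0]
opening: 0.002
grasp_force: 0.0
```

>>> servo_tool(
  series="1 0 0 -0.04 0 0 0; 1 0 0 -0.08 0 0 0; 1 0 0 -0.1 0 0 0; 1 0 0 -0.1 0 0 0; 1 0 0 -0.1 0 0 0",
)

```text
time_s: 4.73
eef_pos: [0.479, -0.2638, 0.1312]
eef_rot: [0.001, -0.0, 1.0, -0.001]
wrist_force: [-0.3, -0.0, -1.4]
opening: -0.001
grasp_force: 0.0
```

```bash
python3 - <<'E'
from h import *
c=cam('side'); o=ctrl.get_obs(); print(o['eef_pos'],o['wrist_force'])
e=o['eef_pos']
print(find_pucks(c)); 
im=c['img']; im=np.ascontiguousarray(im)
for d in (0,-.006,-.025): 
    u=proj(c,e+[0,0,d])[0]; print(d,u.round(1)); cv2.circle(im,tuple(int(round(x)) for x in u),1,(255,0,0),-1)
c['img']=im; save(c,'s5.png',(120,200,320,350),4)
E
```

```text
[ 0.47800738 -0.26290446  0.12956077] [-0.88275611 -0.52269543 -0.5330224 ]
[array([ 6.058e-01, -1.620e-01,  1.000e-02,  1.500e+01,  1.900e+01,
        2.290e+02]), array([ 6.093e-01, -2.661e-01,  1.000e-02,  1.800e+01,  2.200e+01,
        3.080e+02]), array([ 4.794e-01, -2.667e-01,  1.000e-02,  1.800e+01,  2.100e+01,
        3.130e+02])]
0 [202.3 321.9]
-0.006 [202.7 324.1]
-0.025 [203.8 330.6]
```

View pics/s5.png

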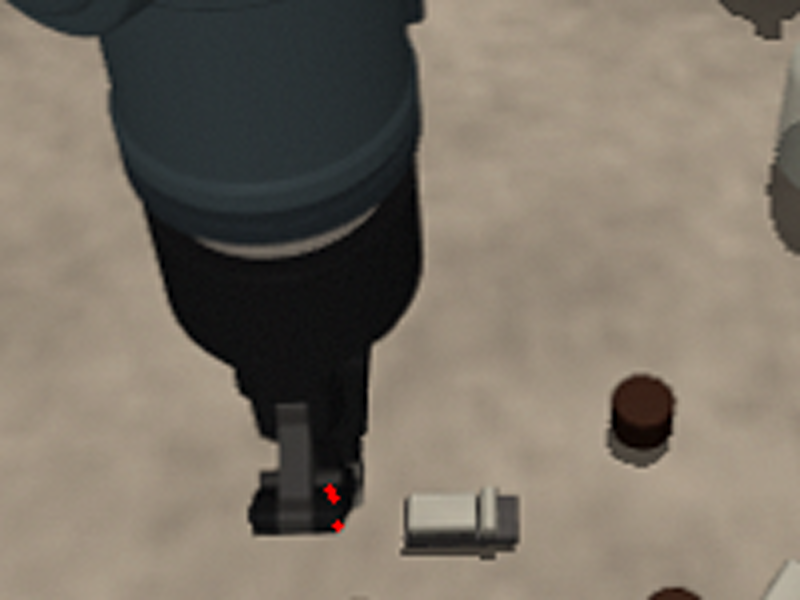

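```bash
python3 - <<'E'
from h import *
v,u=np.mgrid[0:384,0:512]; uv=np.c_[u.ravel(),v.ravel()]
for n in('side','top'):
    c=cam(n); P=depth(c,uv); e=ctrl.get_obs()['eef_pos']
    m=(c['z_map'].ravel()>0)&(np.linalg.norm(P[:,:2]-e[:2],axis=1)<.09)&(P[:,2]>.05)
    q=P[m]; print(n,len(q),e)
    for a in np.arange(.06,.3,.01):
        s=q[(q[:,2]>=a)&(q[:,2]<a+.01)]
        if len(s): print(round(a,3),len(s),s[:,0].min().round(3),s[:,0].max().round(3),s[:,1].min().round(3),s[:,1].max().round(3))
print(proj(cam('side'),[[.478,-.263,.09],[.478,-.263,.105]]))
E
```

```text
side 34406 [ 0.47742564 -0.26243785  0.12856248]
0.12 1 0.485 0.485 -0.27 -0.27
0.13 7 0.486 0.489 -0.271 -0.269
0.14 10 0.488 0.489 -0.27 -0.26
0.15 3 0.488 0.488 -0.271 -0.27
0.16 2 0.488 0.49 -0.277 -0.275
0.17 37 0.477 0.491 -0.293 -0.271
0.18 67 0.466 0.491 -0.302 -0.275
0.19 47 0.461 0.495 -0.309 -0.272
0.2 35 0.461 0.495 -0.317 -0.274
0.21 204 0.46 0.496 -0.326 -0.28
0.22 266 0.459 0.498 -0.324 -0.271
0.23 189 0.458 0.497 -0.311 -0.279
0.24 131 0.467 0.489 -0.305 -0.29
0.25 127 0.448 0.514 -0.302 -0.275
0.26 321 0.444 0.515 -0.302 -0.269
0.27 343 0.444 0.515 -0.301 -0.266
0.28 354 0.444 0.516 -0.302 -0.263
0.29 398 0.443 0.515 -0.302 -0.261
top 8208 [ 0.47714981 -0.26220874  0.128066  ]
0.17 7 0.464 0.491 -0.249 -0.235
0.18 6 0.464 0.491 -0.24 -0.234
0.19 13 0.466 0.489 -0.234 -0.228
0.2 4 0.466 0.489 -0.227 -0.227
0.21 92 0.464 0.49 -0.223 -0.201
0.22 64 0.466 0.488 -0.226 -0.202
0.23 36 0.467 0.487 -0.227 -0.22
0.24 27 0.467 0.487 -0.228 -0.223
0.25 18 0.471 0.499 -0.234 -0.226
0.26 33 0.473 0.512 -0.248 -0.226
0.27 27 0.478 0.51 -0.243 -0.226
0.28 17 0.48 0.508 -0.241 -0.226
0.29 17 0.485 0.504 -0.236 -0.225
[[204.6047817  335.43543519]
 [203.76196459 330.50873034]]
```

```bash
python3 - <<'E'
from h import *
c=cam('side'); e=ctrl.get_obs()['eef_pos']; print(e)
for dz in (.01,.005,0,-.005,-.01,-.015,-.02,-.025):
    P=e+[.009,-.007,dz]; u=proj(c,P)[0]; print(dz,u.round(1),((u-[120,200])*4).round(),depth(c,[u.round()]).round(3),'expected',P.round(3))
save(c,'s6.png',(170,290,240,345),10)
E
```

```text
[ 0.47720558 -0.26227136  0.12801793]
0.01 [207.5 322.8] [350. 491.] [[ 0.485 -0.269  0.137]] expected [ 0.486 -0.269  0.138]
0.005 [207.7 324.6] [351. 499.] [[ 0.486 -0.269  0.131]] expected [ 0.486 -0.269  0.133]
0 [208.  326.4] [352. 506.] [[ 0.486 -0.269  0.129]] expected [ 0.486 -0.269  0.128]
-0.005 [208.3 328.2] [353. 513.] [[ 0.474 -0.202 -0.   ]] expected [ 0.486 -0.269  0.123]
-0.01 [208.5 329.9] [354. 520.] [[ 0.476 -0.207  0.001]] expected [ 0.486 -0.269  0.118]
-0.015 [208.8 331.6] [355. 526.] [[ 0.476 -0.21   0.   ]] expected [ 0.486 -0.269  0.113]
-0.02 [209.  333.3] [356. 533.] [[ 0.476 -0.213  0.002]] expected [ 0.486 -0.269  0.108]
-0.025 [209.3 335. ] [357. 540.] [[ 0.476 -0.215 -0.001]] expected [ 0.486 -0.269  0.103]
```

View pics/s6.png

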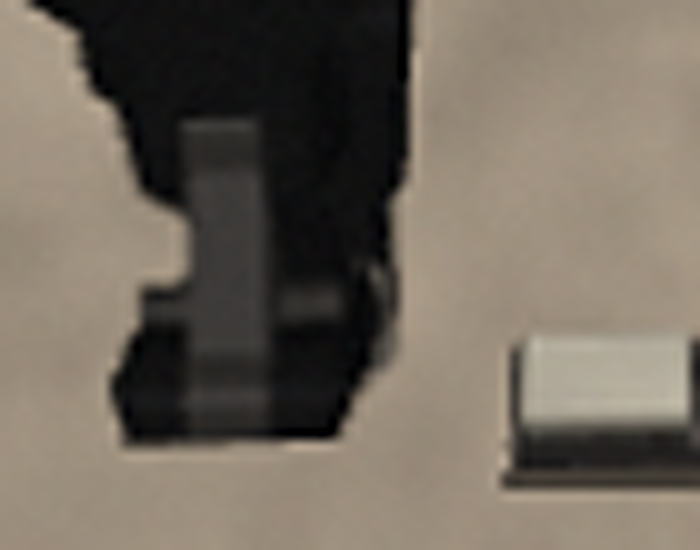

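The close crop shows the visible pad end at (380,370), about 4 mm ahead of the reported TCP, not 25 mm. The fingers therefore closed above the puck. I'll touch the bare counter with shut fingers to calibrate the tip height.

>>> servo_tool(
  series="1 0.05 0 0.03 0 0 0; 1 0.05 0 0.07 0 0 0; 1 0.05 0 0.1 0 0 0; 1 0.05 0 0.1 0 0 0; 1 0.05 0 0.103 0 0 0; 1 0.05 0 0.103 0 0 0; 1 0.05 0 0.106 0 0 0; 1 0.05 0 0.106 0 0 0; 1 0.05 0 0.109 0 0 0; 1 0.05 0 0.109 0 0 0; 1 0.05 0 0.109 0 0 0",
)

```text
time_s: 5.9
eef_pos: [0.4285, -0.2632, 0.0213]
eef_rot: [0.0, -0.0, 1.0, -0.0]
wrist_force: [-0.4, 0.9, -0.1]
opening: -0.003
grasp_force: 0.0
```

>>> servo_tool(
  series="1 0 0 0.002 0 0 0; 1 0 0 0.002 0 0 0; 1 0 0 0.004 0 0 0; 1 0 0 0.004 0 0 0; 1 0 0 0.004 0 0 0",
)

```text
time_s: 6.32
eef_pos: [0.428, -0.2629, 0.0165]
eef_rot: [-0.0, -0.0, 1.0, 0.0]
wrist_force: [-0.5, -1.0, -0.5]
opening: 0.001
grasp_force: 0.0
```

>>> servo_tool(
  series="1 0 0 0.002 0 0 0; 1 0 0 0.002 0 0 0; 1 0 0 0.004 0 0 0; 1 0 0 0.004 0 0 0; 1 0 0 0.004 0 0 0",
)

```text
time_s: 6.73
eef_pos: [0.4281, -0.263, 0.0126]
eef_rot: [-0.0, -0.0, 1.0, 0.0]
wrist_force: [0.1, 0.4, 0.4]
opening: -0.003
grasp_force: 0.0
```

>>> servo_tool(
  series="1 0 0 0.002 0 0 0; 1 0 0 0.002 0 0 0; 1 0 0 0.004 0 0 0; 1 0 0 0.004 0 0 0; 1 0 0 0.004 0 0 0",
)

```text
time_s: 7.15
eef_pos: [0.428, -0.263, 0.0086]
eef_rot: [-0.0, -0.0, 1.0, 0.0]
wrist_force: [-0.2, -0.1, -0.5]
opening: 0.001
grasp_force: 0.0
```

>>> servo_tool(
  series="1 0 0 0.001 0 0 0; 1 0 0 0.001 0 0 0; 1 0 0 0.002 0 0 0; 1 0 0 0.002 0 0 0; 1 0 0 0.002 0 0 0",
)

```text
time_s: 7.57
eef_pos: [0.4281, -0.263, 0.0067]
eef_rot: [-0.0, -0.0, 1.0, 0.0]
wrist_force: [0.5, 0.0, 0.4]
opening: -0.002
grasp_force: 0.0
```

>>> servo_tool(
  series="1 0 0 0.001 0 0 0; 1 0 0 0.001 0 0 0; 1 0 0 0.002 0 0 0; 1 0 0 0.002 0 0 0; 1 0 0 0.002 0 0 0",
)

```text
time_s: 7.98
eef_pos: [0.4281, -0.263, 0.0047]
eef_rot: [-0.0, -0.0, 1.0, 0.0]
wrist_force: [-0.1, 0.5, -0.0]
opening: -0.002
grasp_force: 0.0
```

>>> servo_tool(
  series="1 0 0 0.001 0 0 0; 1 0 0 0.001 0 0 0; 1 0 0 0.002 0 0 0; 1 0 0 0.002 0 0 0; 1 0 0 0.002 0 0 0",
)

```text
time_s: 8.4
eef_pos: [0.4281, -0.2631, 0.0027]
eef_rot: [-0.0, -0.0, 1.0, 0.0]
wrist_force: [-0.2, 0.0, 0.4]
opening: -0.001
grasp_force: 0.0
```

```bash
python3 - <<'E'
from h import *
o=ctrl.get_obs(); print(o['eef_pos'],o['wrist_force'],o['joint_efforts'].round(1),o['q'].round(4))
c=cam('side'); e=o['eef_pos']
v,u=np.mgrid[330:384,150:230]; uv=np.c_[u.ravel(),v.ravel()]; P=depth(c,uv)
m=(c['img'][uv[:,1],uv[:,0]].max(1)<70)&(np.linalg.norm(P[:,:2]-e[:2],axis=1)<.03); q=P[m]; q=q[np.argsort(q[:,2])][:12]; print(q.round(3))
save(c,'s7.png',(150,290,230,350),8)
E
```

```text
[ 0.42811957 -0.26305628  0.00267469] [-0.20610127  0.03871949  0.38331347] [ -0.  -42.6 -24.   -0.   -0.   -0. ] [-0.7876  0.3676  1.9217 -0.      0.8524 -2.3588]
[[ 0.434 -0.276 -0.001]
 [ 0.43  -0.284 -0.001]
 [ 0.427 -0.292 -0.001]
 [ 0.427 -0.291 -0.001]
 [ 0.436 -0.274 -0.001]
 [ 0.428 -0.283 -0.001]
 [ 0.418 -0.29  -0.001]
 [ 0.437 -0.273 -0.   ]
 [ 0.423 -0.292 -0.   ]
 [ 0.431 -0.281 -0.   ]
 [ 0.43  -0.289  0.   ]
 [ 0.433 -0.281  0.   ]]
```

View pics/s7.png

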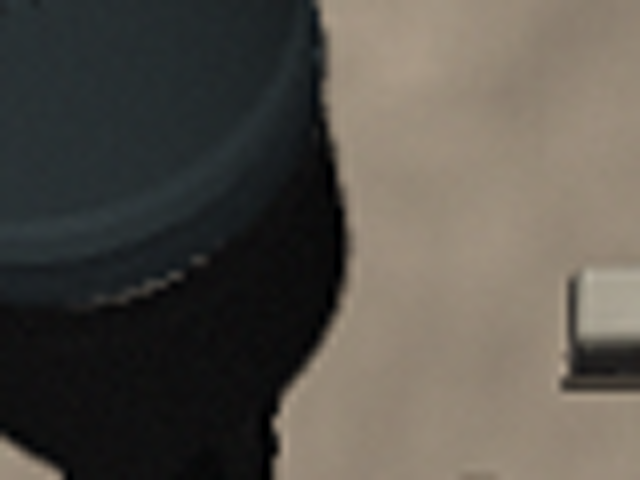

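The crop shows only the wrist and clip (600,330), with the tips hidden. I'll keep feeling for the counter.

>>> servo_tool(
  series="1 0 0 0.001 0 0 0; 1 0 0 0.002 0 0 0; 1 0 0 0.002 0 0 0; 1 0 0 0.002 0 0 0",
)

```text
time_s: 8.78
eef_pos: [0.4283, -0.2632, 0.0023]
eef_rot: [-0.0, -0.0, 1.0, -0.0]
wrist_force: [-5.7, 4.2, 18.6]
opening: 0.001
grasp_force: 9.2
```

>>> servo_tool(
  series="1 0 0 0.001 0 0 0; 1 0 0 0.002 0 0 0; 1 0 0 0.002 0 0 0; 1 0 0 0.002 0 0 0",
)

```text
time_s: 9.12
eef_pos: [0.4283, -0.2633, 0.0022]
eef_rot: [-0.001, -0.001, 1.0, 0.0]
wrist_force: [-12.3, 10.0, 42.3]
opening: 0.002
grasp_force: 20.5
```

Contact came at reported TCP z≈0.0025, so the shut tips are about 2.5 mm ahead of the TCP. I'll use that offset from here.

>>> servo_tool(
  series="1 0 0 -0.02 0 0 0; -0.2 0 0 -0.06 0 0 0; -0.2 -0.02 0 -0.08 0 0 0; -0.2 -0.052 -0.001 -0.08 0 0 0; -0.2 -0.052 -0.001 -0.08 0 0 0; -0.2 -0.052 -0.001 -0.08 0 0 0; -0.2 -0.052 -0.001 -0.08 0 0 0; -0.2 -0.052 -0.001 -0.08 0 0 0",
)

```text
time_s: 9.78
eef_pos: [0.479, -0.2634, 0.0778]
eef_rot: [-0.001, -0.0, 1.0, 0.001]
wrist_force: [0.2, -0.3, -0.0]
opening: 0.603
grasp_force: 0.0
```

>>> servo_tool(
  series="-0.2 0 0 0.03 0 0 0; -0.2 0 0 0.055 0 0 0; -0.2 0 0 0.07 0 0 0; -0.2 0 0 0.07 0 0 0; -0.2 0 0 0.07 0 0 0; 1 0 0 0.07 0 0 0; 1 0 0 0.07 0 0 0; 1 0 0 0.07 0 0 0; 1 0 0 0.07 0 0 0; 1 0 0 0.07 0 0 0; 1 0 0 0.07 0 0 0",
)

```text
time_s: 10.7
eef_pos: [0.4811, -0.265, 0.0105]
eef_rot: [0.001, -0.0, 1.0, -0.001]
wrist_force: [-1.3, 0.8, 7.1]
opening: 0.318
grasp_force: 59.3
```

>>> servo_tool(
  series="1 0 0 -0.03 0 0 0; 1 0 0 -0.07 0 0 0; 1 0 0 -0.11 0 0 0; 1 0 0 -0.15 0 0 0; 1 0 0 -0.19 0 0 0; 1 0 0 -0.2 0 0 0; 1 0 0 -0.2 0 0 0; 1 0 0 -0.2 0 0 0; 1 0 0 -0.2 0 0 0",
)

```text
time_s: 11.45
eef_pos: [0.4793, -0.2632, 0.2069]
eef_rot: [-0.001, -0.0, 1.0, 0.001]
wrist_force: [0.1, 0.6, -0.5]
opening: 0.316
grasp_force: 59.2
```

```bash
python3 - <<'E'
from h import *
o=ctrl.get_obs(); print(o['eef_pos'],o['wrist_force'],o['opening'],o['grasp_force'])
c=cam('side'); print(find_pucks(c))
for ce,s in pucks(c,(20,500)): print(ce.round(),s.tolist(),depth(c,[ce]).round(3))
u=proj(c,o['eef_pos'])[0].astype(int); print(u)
save(c,'s8.png',(u[0]-50,u[1]-40,u[0]+50,u[1]+35),8)
E
```

```text
[ 0.47925048 -0.2632358   0.20691004] [ 0.08136994  0.5711128  -0.54644377] 0.3162490152056462 59.154860973358154
[array([ 6.058e-01, -1.620e-01,  1.000e-02,  1.500e+01,  1.900e+01,
        2.290e+02]), array([ 6.093e-01, -2.659e-01,  1.000e-02,  1.800e+01,  2.200e+01,
        3.050e+02])]
[ 86. 116.] [81, 111, 10, 11, 41] [[0.051 0.516 0.026]]
[413. 295.] [408, 279, 12, 33, 43] [[ 0.855 -0.167  0.025]]
[206. 290.] [205, 281, 5, 18, 50] [[ 0.491 -0.269  0.217]]
[280. 303.] [273, 294, 15, 19, 229] [[ 0.605 -0.168  0.02 ]]
[288. 357.] [280, 347, 18, 22, 305] [[ 0.608 -0.271  0.021]]
[198 291]
```

View pics/s8.png

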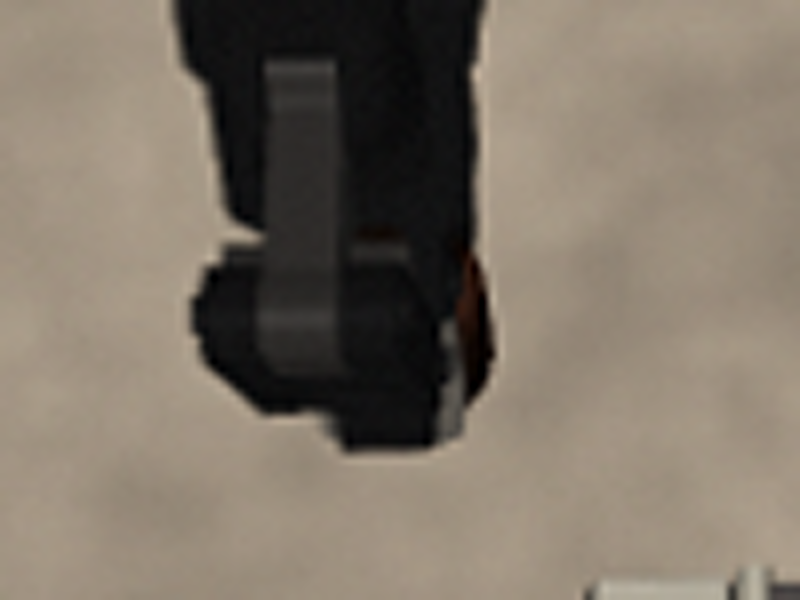

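The crop shows the puck held between the pads, with its visible edge at (475,320) and the finger tip at about (400,445).

```bash
python3 - <<'E'
from h import *
c=cam('side'); print(ctrl.get_obs()['eef_pos'])
im=c['img'].astype(int)
v,u=np.mgrid[278:312,185:214]; uv=np.c_[u.ravel(),v.ravel()]; P=depth(c,uv); col=im[uv[:,1],uv[:,0]]
ok=P[:,2]>.1
b=ok&(col[:,0]-col[:,2]>12)&(uv[:,0]>203); q=P[b]; print('puck',b.sum(),q.min(0).round(3),q.max(0).round(3)); print(np.percentile(q[:,2],[2,10,50,90,98]).round(4))
b=ok&(uv[:,1]>299); q=P[b]; print('tip',np.c_[uv[b],q.round(3)][::3])
for z in (.19,.195,.2,.205,.21,.215,.22,.225): print(z,proj(c,[[.4945,-.264,z],[.49,-.285,z]]).round(1).tolist())
E
```

```text
[ 0.47909403 -0.26314501  0.20636004]
puck 39 [ 0.488 -0.284  0.198] [ 0.493 -0.245  0.218]
[0.199  0.2002 0.2161 0.2175 0.2178]
tip [[ 1.85e+02  3.00e+02  4.75e-01 -3.17e-01  2.71e-01]
 [ 1.88e+02  3.00e+02  4.78e-01 -3.17e-01  2.71e-01]
 [ 1.91e+02  3.00e+02  4.79e-01 -3.09e-01  2.58e-01]
 [ 1.94e+02  3.00e+02  4.82e-01 -3.09e-01  2.58e-01]
 [ 1.97e+02  3.00e+02  4.87e-01 -3.15e-01  2.68e-01]
 [ 2.00e+02  3.00e+02  4.90e-01 -3.16e-01  2.68e-01]
 [ 2.03e+02  3.00e+02  4.88e-01 -2.84e-01  2.19e-01]
 [ 2.06e+02  3.00e+02  4.89e-01 -2.73e-01  2.02e-01]
 [ 1.86e+02  3.01e+02  4.74e-01 -3.10e-01  2.58e-01]
 [ 1.89e+02  3.01e+02  4.77e-01 -3.09e-01  2.56e-01]
 [ 1.92e+02  3.01e+02  4.80e-01 -3.08e-01  2.55e-01]
 [ 1.95e+02  3.01e+02  4.83e-01 -3.08e-01  2.55e-01]
 [ 1.98e+02  3.01e+02  4.87e-01 -3.12e-01  2.61e-01]
 [ 2.01e+02  3.01e+02  4.91e-01 -3.12e-01  2.61e-01]
 [ 2.04e+02  3.01e+02  4.89e-01 -2.83e-01  2.15e-01]
 [ 1.85e+02  3.02e+02  4.72e-01 -3.08e-01  2.53e-01]
 [ 1.88e+02  3.02e+02  4.76e-01 -3.09e-01  2.54e-01]
 [ 1.91e+02  3.02e+02  4.79e-01 -3.08e-01  2.53e-01]
 [ 1.94e+02  
[... 1237 characters left out ...]
 -2.92e-01  2.18e-01]
 [ 1.95e+02  3.06e+02  4.78e-01 -2.91e-01  2.17e-01]
 [ 1.98e+02  3.06e+02  4.82e-01 -2.90e-01  2.16e-01]
 [ 2.01e+02  3.06e+02  4.86e-01 -2.91e-01  2.18e-01]
 [ 1.90e+02  3.07e+02  4.72e-01 -2.90e-01  2.13e-01]
 [ 1.93e+02  3.07e+02  4.75e-01 -2.89e-01  2.13e-01]
 [ 1.96e+02  3.07e+02  4.79e-01 -2.89e-01  2.12e-01]
 [ 1.99e+02  3.07e+02  4.82e-01 -2.89e-01  2.12e-01]]
0.19 [[211.0, 298.7], [206.8, 313.2]]
0.195 [[210.7, 296.6], [206.5, 311.1]]
0.2 [[210.4, 294.4], [206.1, 309.0]]
0.205 [[210.2, 292.2], [205.8, 306.8]]
0.21 [[209.9, 290.0], [205.5, 304.6]]
0.215 [[209.6, 287.7], [205.2, 302.4]]
0.22 [[209.3, 285.4], [204.8, 300.1]]
0.225 [[209.0, 283.1], [204.5, 297.8]]
```

>>> servo_tool(
  series="1 0.028 0.31 0 0 0 0; 1 0.028 0.31 0 0 0 0; 1 0.028 0.31 0 0 0 0; 1 0.028 0.31 0 0 0 0; 1 0.028 0.31 0 0 0 0; 1 0.028 0.31 0 0 0 0; 1 0.028 0.31 0 0 0 0; 1 0.028 0.31 0 0 0 0; 1 0.028 0.31 0 0 0 0; 1 0.028 0.31 0 0 0 0; 1 0.028 0.31 0 0 0 0; 1 0.028 0.31 0 0 0 0",
)

```text
time_s: 12.55
eef_pos: [0.452, 0.0449, 0.2081]
eef_rot: [-0.001, 0.0, 1.0, -0.0]
wrist_force: [0.2, 0.0, 0.3]
opening: 0.318
grasp_force: 59.3
```

```bash
python3 - <<'E'
from h import *
o=ctrl.get_obs(); print(o['eef_pos'],o['wrist_force'])
for n in('side','top'):
    c=cam(n)
    v,u=np.mgrid[0:384,0:512]; P=depth(c,np.c_[u.ravel(),v.ravel()]); ok=c['z_map'].ravel()>0
    for nm,c0,za,zb,r in [('rim',[.45,.047],.14,.149,.04),('tubefoot',[.45,.047],.003,.02,.06),('standrim',[.436,.23],.058,.07,.035),('rodtop',[.436,.23],.16,.172,.02),('rodmid',[.436,.23],.1,.15,.02)]:
        q=P[ok&(np.linalg.norm(P[:,:2]-c0,axis=1)<r)&(P[:,2]>za)&(P[:,2]<zb)]
        if len(q)>5:
            a,b=cv2.minEnclosingCircle(q[:,:2].astype(np.float32)); print(n,nm,len(q),np.round(a,4),round(b,4),q.mean(0).round(4))
E
```

```text
[0.45195805 0.04488417 0.20814488] [0.16330832 0.04046363 0.31765106]
side rim 207 [0.4493 0.0473] 0.031 [0.4488 0.0529 0.1438]
side tubefoot 692 [0.4482 0.0466] 0.0468 [0.4519 0.0318 0.0114]
side standrim 71 [0.4391 0.2273] 0.0237 [0.4441 0.2262 0.0636]
side rodmid 13 [0.444  0.2292] 0.0038 [0.4437 0.2288 0.123 ]
top tubefoot 14 [0.5012 0.029 ] 0.0245 [0.5007 0.0291 0.0041]
top standrim 181 [0.4359 0.2315] 0.0236 [0.4368 0.2289 0.0641]
top rodtop 58 [0.4362 0.2309] 0.0085 [0.4364 0.2301 0.1654]
top rodmid 44 [0.4362 0.2309] 0.0091 [0.4373 0.2251 0.1249]
```

>>> servo_tool(
  series="1 0.001 0.002 0.02 0 0 0; 1 0.001 0.002 0.04 0 0 0; 1 0.001 0.002 0.055 0 0 0; 1 0.001 0.002 0.058 0 0 0; 1 0.001 0.002 0.058 0 0 0; 1 0.001 0.002 0.058 0 0 0; 1 0.001 0.002 0.058 0 0 0; 1 0.001 0.002 0.058 0 0 0; 1 0.001 0.002 0.058 0 0 0",
)

```text
time_s: 13.4
eef_pos: [0.4516, 0.0478, 0.1516]
eef_rot: [0.001, -0.0, 1.0, -0.0]
wrist_force: [-0.2, -0.5, -0.5]
opening: 0.318
grasp_force: 59.3
```

>>> servo_tool(
  series="1 0.0015 -0.0005 0.002 0 0 0; 1 0.0015 -0.0005 0.002 0 0 0; 1 0.0015 -0.0005 0.002 0 0 0; -0.2 0.0015 -0.0005 0.002 0 0 0; -0.2 0.0015 -0.0005 0.002 0 0 0; -0.2 0.0015 -0.0005 0.002 0 0 0; -0.2 0.0015 -0.0005 0.002 0 0 0; -0.2 0.0015 -0.0005 -0.03 0 0 0; -0.2 0.0015 -0.0005 -0.07 0 0 0; -0.2 0.0015 0.04 -0.11 0 0 0; -0.2 0.0015 0.08 -0.13 0 0 0; -0.2 0.0015 0.12 -0.13 0 0 0",
)

```text
time_s: 14.4
eef_pos: [0.4516, 0.1542, 0.2832]
eef_rot: [0.004, 0.001, 1.0, 0.0]
wrist_force: [2.0, -0.0, -0.2]
opening: 0.602
grasp_force: 0.0
```

```bash
python3 - <<'E'
from h import *
o=ctrl.get_obs(); print(o['eef_pos'],o['wrist_force'],o['opening'])
a=cam('top');b=cam('side')
for n,c in(('top',a),('side',b)):
    print(n,find_pucks(c))
    v,u=np.mgrid[0:384,0:512]; P=depth(c,np.c_[u.ravel(),v.ravel()]); im=c['img'].reshape(-1,3).astype(int)
    q=P[(c['z_map'].ravel()>0)&(np.linalg.norm(P[:,:2]-[.45,.047],axis=1)<.025)&(im[:,0]<80)&(im[:,0]-im[:,2]>8)]
    if len(q): print(len(q),q.mean(0).round(4),np.percentile(q[:,2],[5,50,95]).round(3))
u=proj(a,[.45,.047,.145])[0].astype(int); w=proj(b,[.45,.047,.145])[0].astype(int)
cr=lambda c,u: cv2.resize(c['img'][u[1]-30:u[1]+30,u[0]-30:u[0]+30,::-1],(400,400),interpolation=cv2.INTER_CUBIC)
cv2.imwrite('pics/m1.png',np.hstack([cr(a,u),cr(b,w)]))
E
```

```text
[0.45161159 0.15420747 0.28317105] [ 1.98271332 -0.01341734 -0.23589015] 0.6018895658925779
top [array([ 6.079e-01, -2.639e-01,  2.000e-02,  1.400e+01,  1.200e+01,
        1.260e+02]), array([ 6.047e-01, -1.602e-01,  2.000e-02,  1.200e+01,  1.200e+01,
        1.150e+02])]
219 [0.4506 0.0467 0.1415] [0.134 0.142 0.149]
side [array([ 6.058e-01, -1.621e-01,  1.000e-02,  1.500e+01,  1.900e+01,
        2.350e+02]), array([ 6.093e-01, -2.664e-01,  1.000e-02,  1.800e+01,  2.200e+01,
        3.210e+02])]
560 [0.4533 0.0364 0.0974] [0.028 0.102 0.145]
```

View pics/m1.png

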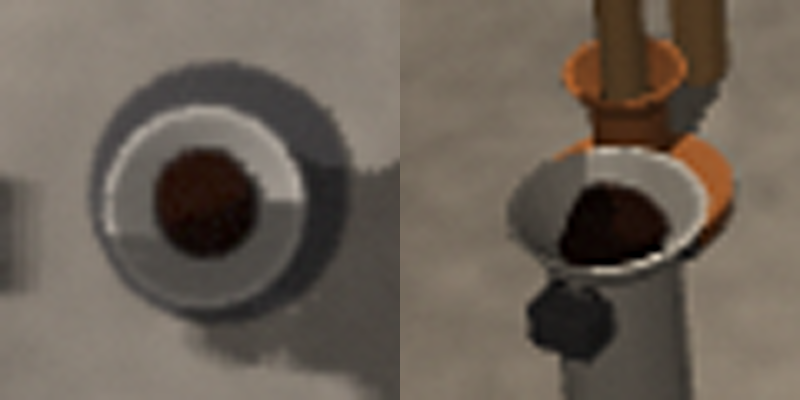

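The mouth crops show the puck seated flat and centred in the mouth at (205,203) top and (612,225) side, with its top at about z=0.142. The rod is next.

>>> servo_tool(
  series="-0.2 0.015 0.065 0 0 0 0; -0.2 0.015 0.065 0 0 0 0; -0.2 0.015 0.065 0 0 0 0; -0.2 0.015 0.065 0 0 0 0; -0.2 0.015 0.065 0 0 0 0; -0.2 0.015 0.065 0 0 0 0; -0.2 0.015 0.065 0 0 0 0",
)

```text
time_s: 15.08
eef_pos: [0.4347, 0.2178, 0.2782]
eef_rot: [-0.0, 0.001, 1.0, -0.0]
wrist_force: [0.2, 0.5, -1.5]
opening: 0.598
grasp_force: 0.0
```

>>> servo_tool(
  series="-0.2 -0.0015 0.0125 0 0 0 0; -0.2 -0.0015 0.0125 0.04 0 0 0; -0.2 -0.0015 0.0125 0.08 0 0 0; -0.2 -0.0015 0.0125 0.11 0 0 0; -0.2 -0.0015 0.0125 0.135 0 0 0; -0.2 -0.0015 0.0125 0.146 0 0 0; -0.2 -0.0015 0.0125 0.146 0 0 0; -0.2 -0.0015 0.0125 0.146 0 0 0; -0.2 -0.0015 0.0125 0.146 0 0 0; -0.2 -0.0015 0.0125 0.146 0 0 0",
)

```text
time_s: 15.92
eef_pos: [0.4375, 0.2318, 0.1345]
eef_rot: [0.002, -0.0, 1.0, 0.0]
wrist_force: [-0.3, -0.1, 1.3]
opening: 0.597
grasp_force: 0.0
```

>>> servo_tool(
  series="0 0 0 0 0 0 0; 0.3 0 0 0 0 0 0; 1 0 0 0 0 0 0; 1 0 0 0 0 0 0; 1 0 0 0 0 0 0; 1 0 0 0 0 0 0; 1 0 0 0 0 0 0; 1 0 0 0 0 0 0",
)

```text
time_s: 16.58
eef_pos: [0.4366, 0.2315, 0.1332]
eef_rot: [0.001, -0.0, 1.0, 0.0]
wrist_force: [-1.2, -0.0, 5.9]
opening: 0.193
grasp_force: 58.4
```

>>> servo_tool(
  series="1 0 0 -0.02 0 0 0; 1 0 0 -0.05 0 0 0; 1 0 0 -0.09 0 0 0; 1 0 0 -0.13 0 0 0; 1 0 0 -0.165 0 0 0; 1 0 0 -0.165 0 0 0; 1 0 0 -0.165 0 0 0; 1 -0.004 -0.04 -0.165 0 0 0; 1 -0.009 -0.08 -0.165 0 0 0; 1 -0.013 -0.12 -0.165 0 0 0; 1 -0.013 -0.16 -0.165 0 0 0; 1 -0.013 -0.18 -0.165 0 0 0",
)

```text
time_s: 17.58
eef_pos: [0.4478, 0.0481, 0.2951]
eef_rot: [-0.002, 0.001, 1.0, -0.0]
wrist_force: [0.3, 0.8, -0.9]
opening: 0.193
grasp_force: 58.9
```

>>> servo_tool(
  series="1 0 0 0 0 0 0; 1 0 0 0 0 0 0; 1 0 0 0 0 0 0; 1 0 0 0 0 0 0",
)

```text
time_s: 17.92
eef_pos: [0.4486, 0.0524, 0.2966]
eef_rot: [-0.001, -0.001, 1.0, 0.0]
wrist_force: [-0.2, 0.3, -0.5]
opening: 0.193
grasp_force: 58.9
```

```bash
cat >> h.py <<'E'
def rodcheck(tag=None):
    o=ctrl.get_obs(); e=o['eef_pos']; print('tcp',e.round(4),o['opening'],o['grasp_force'])
    c=cam('side'); v,u=np.mgrid[0:384,0:512]; uv=np.c_[u.ravel(),v.ravel()]; P=depth(c,uv); im=c['img'].reshape(-1,3).astype(int)
    m=(c['z_map'].ravel()>0)&(np.linalg.norm(P[:,:2]-e[:2],axis=1)<.02)&(P[:,2]>e[2]-.14)&(P[:,2]<e[2]-.01)&(im[:,0]-im[:,2]>20)
    q=P[m]; w=uv[m]
    if len(q)<10: print('few',len(q)); return
    print('lowest',np.sort(q[:,2])[:3].round(4),'n',len(q))
    for a in np.arange(-.14,-.01,.02):
        s=q[(q[:,2]>e[2]+a)&(q[:,2]<e[2]+a+.02)]
        if len(s)>4: print(round(a,2),len(s),'x mid',((s[:,0].min()+s[:,0].max())/2).round(4),'y min',s[:,1].min().round(4),'front y med',np.percentile(s[:,1],10).round(4))
    if tag:
        k=proj(c,e-[0,0,.07])[0].astype(int); save(c,tag,(k[0]-50,k[1]-40,k[0]+50,k[1]+35),8)
E
python3 -c "
from h import *
rodcheck('r1.png')"
```

```text
tcp [0.4486 0.0524 0.2966] 0.19266492463669915 58.944207429885864
lowest [0.1709 0.1715 0.1716] n 507
-0.14 22 x mid 0.4476 y min 0.0422 front y med 0.0426
-0.12 78 x mid 0.4477 y min 0.0417 front y med 0.0427
-0.1 83 x mid 0.4477 y min 0.0412 front y med 0.0428
-0.08 89 x mid 0.4476 y min 0.0421 front y med 0.0433
-0.06 94 x mid 0.4475 y min 0.0412 front y med 0.0431
-0.04 91 x mid 0.4478 y min 0.0414 front y med 0.0424
-0.02 50 x mid 0.4478 y min 0.0416 front y med 0.0423
```

>>> servo_tool(
  series="1 -0.002 -0.0045 0 0 0 0; 1 -0.002 -0.0045 0 0 0 0; 1 -0.002 -0.0045 0.01 0 0 0; 1 -0.002 -0.0045 0.02 0 0 0; 1 -0.002 -0.0045 0.026 0 0 0; 1 -0.002 -0.0045 0.03 0 0 0; 1 -0.002 -0.0045 0.034 0 0 0; 1 -0.002 -0.0045 0.038 0 0 0; 1 -0.002 -0.0045 0.042 0 0 0",
)

```text
time_s: 18.72
eef_pos: [0.4513, 0.0469, 0.2553]
eef_rot: [0.0, -0.0, 1.0, 0.0]
wrist_force: [-1.0, 0.4, 3.0]
opening: 0.197
grasp_force: 59.2
```

>>> servo_tool(
  series="1 0 0 0.004 0 0 0; 1 0 0 0.008 0 0 0; 1 0 0 0.012 0 0 0; 1 0 0 0.016 0 0 0; 1 0 0 0.02 0 0 0; 1 0 0 0.024 0 0 0; 1 0 0 0.028 0 0 0; 1 0 0 0.028 0 0 0",
)

```text
time_s: 19.38
eef_pos: [0.4504, 0.0469, 0.2263]
eef_rot: [-0.001, -0.0, 1.0, 0.0]
wrist_force: [-0.2, 1.0, -0.0]
opening: 0.191
grasp_force: 59.2
```

>>> servo_tool(
  series="1 0 0 -0.03 0 0 0; 1 0 0 -0.07 0 0 0; 1 0 0 -0.072 0 0 0; 1 0 0 -0.072 0 0 0; 1 0.004 0.04 -0.072 0 0 0; 1 0.008 0.08 -0.072 0 0 0; 1 0.013 0.12 -0.072 0 0 0; 1 0.013 0.16 -0.072 0 0 0; 1 0.013 0.185 -0.072 0 0 0; 1 0.013 0.185 -0.072 0 0 0; 1 0.013 0.185 -0.072 0 0 0; 1 0.013 0.185 -0.072 0 0 0",
)

```text
time_s: 20.38
eef_pos: [0.4374, 0.2314, 0.2982]
eef_rot: [-0.001, -0.0, 1.0, -0.001]
wrist_force: [-0.6, -0.3, -0.4]
opening: 0.193
grasp_force: 59.1
```

```bash
python3 -c "
from h import *
rodcheck()
for n in('top','side'): print(find_pucks(cam(n)))"
```

```text
tcp [0.4374 0.2314 0.2982] 0.1928804981982346 59.053194522857666
lowest [0.171  0.172  0.1734] n 380
-0.14 17 x mid 0.4361 y min 0.2204 front y med 0.2213
-0.12 63 x mid 0.4358 y min 0.22 front y med 0.2208
-0.1 63 x mid 0.4359 y min 0.2192 front y med 0.221
-0.08 65 x mid 0.4362 y min 0.2204 front y med 0.2214
-0.06 67 x mid 0.4357 y min 0.22 front y med 0.2211
-0.04 72 x mid 0.4356 y min 0.2203 front y med 0.2216
-0.02 33 x mid 0.4366 y min 0.22 front y med 0.2216
[array([ 6.080e-01, -2.639e-01,  2.000e-02,  1.400e+01,  1.200e+01,
        1.260e+02]), array([ 6.047e-01, -1.603e-01,  2.000e-02,  1.200e+01,  1.200e+01,
        1.160e+02])]
[array([ 6.058e-01, -1.621e-01,  1.000e-02,  1.500e+01,  1.900e+01,
        2.350e+02]), array([ 6.095e-01, -2.663e-01,  1.000e-02,  1.800e+01,  2.200e+01,
        3.180e+02])]
```

>>> servo_tool(
  series="1 0.0005 0 0.04 0 0 0; 1 0.0005 0 0.08 0 0 0; 1 0.0005 0 0.1 0 0 0; 1 0.0005 0 0.12 0 0 0; 1 0.0005 0 0.14 0 0 0; 1 0.0005 0 0.155 0 0 0; 1 0.0005 0 0.163 0 0 0; 1 0.0005 0 0.163 0 0 0; 1 0.0005 0 0.163 0 0 0; 1 0.0005 0 0.163 0 0 0",
)

```text
time_s: 21.37
eef_pos: [0.4382, 0.2317, 0.1375]
eef_rot: [0.001, 0.0, 1.0, 0.0]
wrist_force: [-0.9, -0.3, -1.6]
opening: 0.191
grasp_force: 59.1
```

>>> servo_tool(
  series="-0.2 0 0 0 0 0 0; -0.2 0 0 0 0 0 0; -0.2 0 0 0 0 0 0; -0.2 0 0 0 0 0 0; -0.2 0 0 0 0 0 0; -0.2 0 0 -0.04 0 0 0; -0.2 0 0 -0.08 0 0 0; -0.2 0 0 -0.1 0 0 0; -0.2 0 -0.04 -0.1 0 0 0; -0.2 -0.02 -0.08 -0.1 0 0 0; -0.2 -0.04 -0.12 -0.1 0 0 0; -0.2 -0.06 -0.16 -0.1 0 0 0",
)

```text
time_s: 22.37
eef_pos: [0.4938, 0.0788, 0.2371]
eef_rot: [0.001, -0.001, 1.0, -0.0]
wrist_force: [1.8, 1.1, 0.0]
opening: 0.6
grasp_force: 0.0
```

>>> servo_tool(
  series="-0.2 -0.106 -0.228 0 0 0 0; -0.2 -0.106 -0.228 0 0 0 0; -0.2 -0.106 -0.228 0 0 0 0; -0.2 -0.106 -0.228 0 0 0 0; -0.2 -0.106 -0.228 0 0 0 0; -0.2 -0.106 -0.228 0 0 0 0; -0.2 -0.106 -0.228 0 0 0 0; -0.2 -0.106 -0.228 0.04 0 0 0; -0.2 -0.106 -0.228 0.08 0 0 0; -0.2 -0.106 -0.228 0.12 0 0 0; -0.2 -0.106 -0.228 0.14 0 0 0; -0.2 -0.106 -0.228 0.14 0 0 0",
)

```text
time_s: 23.37
eef_pos: [0.5952, -0.1458, 0.0901]
eef_rot: [-0.005, -0.0, 1.0, 0.002]
wrist_force: [-1.3, 0.7, 0.3]
opening: 0.599
grasp_force: 0.0
```

```bash
cat >> h.py <<'E'
def status():
    o=ctrl.get_obs(); print('tcp',o['eef_pos'].round(4))
    for n in('top','side'):
        c=cam(n); print(n,'pucks',[p.tolist() for p in find_pucks(c)])
        v,u=np.mgrid[0:384,0:512]; P=depth(c,np.c_[u.ravel(),v.ravel()]); im=c['img'].reshape(-1,3).astype(int); ok=c['z_map'].ravel()>0
        q=P[ok&(np.linalg.norm(P[:,:2]-[.45,.047],axis=1)<.025)&(im[:,0]<80)&(im[:,0]-im[:,2]>8)]
        if len(q): print(' brown in tube',len(q),q.mean(0).round(4),np.percentile(q[:,2],[5,50,95]).round(3))
        q=P[ok&(np.linalg.norm(P[:,:2]-[.436,.23],axis=1)<.03)&(P[:,2]>.09)&(P[:,2]<.2)&(im[:,0]-im[:,2]>15)]
        if len(q): 
            t=q[q[:,2]>q[:,2].max()-.012]; print(' rod',len(q),q.mean(0).round(4),'top',t.mean(0).round(4),q.max(0).round(3))
E
python3 -c "
from h import *
status()"
```

```text
tcp [ 0.5952 -0.1458  0.0901]
top pucks []
 brown in tube 12 [0.4607 0.0441 0.0448] [0.042 0.045 0.048]
 rod 120 [0.4384 0.2275 0.1451] top [0.438  0.2301 0.1654] [0.446 0.238 0.17 ]
side pucks [[0.6055, -0.162, 0.01, 16.0, 19.0, 237.0], [0.609, -0.2659, 0.01, 19.0, 22.0, 322.0]]
 brown in tube 190 [0.4576 0.0382 0.0849] [0.018 0.089 0.132]
 rod 220 [0.4371 0.2249 0.132 ] top [0.4369 0.2265 0.1628] [0.445 0.236 0.168]
```

>>> servo_tool(
  series="-0.2 -0.0095 -0.0145 0 0 0 0; -0.2 -0.0095 -0.0145 0.03 0 0 0; -0.2 -0.0095 -0.0145 0.04 0 0 0; -0.2 -0.0095 -0.0145 0.04 0 0 0; -0.2 -0.0095 -0.0145 0.04 0 0 0; -0.2 -0.0095 -0.0145 0.04 0 0 0",
)

```text
time_s: 23.97
eef_pos: [0.6099, -0.1625, 0.0582]
eef_rot: [0.001, -0.0, 1.0, -0.0]
wrist_force: [-0.2, 0.7, 0.6]
opening: 0.595
grasp_force: 0.0
```

>>> servo_tool(
  series="-0.2 0.0045 0.002 0.01 0 0 0; -0.2 0.0045 0.002 0.03 0 0 0; -0.2 0.0045 0.002 0.0485 0 0 0; -0.2 0.0045 0.002 0.0485 0 0 0; -0.2 0.0045 0.002 0.0485 0 0 0; -0.2 0.0045 0.002 0.0485 0 0 0; 1 0.0045 0.002 0.0485 0 0 0; 1 0.0045 0.002 0.0485 0 0 0; 1 0.0045 0.002 0.0485 0 0 0; 1 0.0045 0.002 0.0485 0 0 0; 1 0.0045 0.002 0.0485 0 0 0; 1 0.0045 0.002 0.0485 0 0 0",
)

```text
time_s: 24.97
eef_pos: [0.6058, -0.1609, 0.0098]
eef_rot: [0.001, -0.0, 1.0, -0.001]
wrist_force: [-0.8, 0.5, 5.4]
opening: 0.315
grasp_force: 58.8
```

>>> servo_tool(
  series="1 0 0 -0.04 0 0 0; 1 0 0 -0.08 0 0 0; 1 0 0 -0.12 0 0 0; 1 0 0 -0.16 0 0 0; 1 0 0 -0.2 0 0 0; 1 0.02 0.03 -0.2 0 0 0; 1 0.05 0.06 -0.2 0 0 0; 1 0.07 0.095 -0.2 0 0 0; 1 0.095 0.127 -0.2 0 0 0; 1 0.12 0.16 -0.2 0 0 0; 1 0.145 0.19 -0.2 0 0 0; 1 0.155 0.208 -0.2 0 0 0",
)

```text
time_s: 25.97
eef_pos: [0.4463, 0.0501, 0.208]
eef_rot: [-0.0, -0.001, 1.0, 0.0]
wrist_force: [0.7, 0.2, -0.8]
opening: 0.315
grasp_force: 59.1
```

>>> servo_tool(
  series="1 0 0 0 0 0 0; 1 0 0 0 0 0 0; 1 0 0 0 0 0 0; 1 0 0 0 0 0 0; 1 0 0 0 0 0 0",
)

```text
time_s: 26.38
eef_pos: [0.45, 0.0467, 0.208]
eef_rot: [0.0, 0.0, 1.0, -0.0]
wrist_force: [0.2, -0.7, -0.5]
opening: 0.318
grasp_force: 59.1
```

>>> servo_tool(
  series="1 0 0.0005 0.02 0 0 0; 1 0 0.0005 0.04 0 0 0; 1 0 0.0005 0.055 0 0 0; 1 0 0.0005 0.0585 0 0 0; 1 0 0.0005 0.0585 0 0 0; 1 0 0.0005 0.0585 0 0 0; 1 0 0.0005 0.0585 0 0 0; 1 0 0.0005 0.0585 0 0 0; 1 0 0.0005 0.0585 0 0 0; 1 0 0.0005 0.0585 0 0 0",
)

```text
time_s: 27.22
eef_pos: [0.4498, 0.048, 0.15]
eef_rot: [0.001, -0.0, 1.0, -0.0]
wrist_force: [-0.8, 0.1, -0.9]
opening: 0.319
grasp_force: 59.1
```

>>> servo_tool(
  series="-0.2 0 0 0 0 0 0; -0.2 0 0 0 0 0 0; -0.2 0 0 0 0 0 0; -0.2 0 0 0 0 0 0; -0.2 0 0 -0.03 0 0 0; -0.2 0 0 -0.07 0 0 0; -0.2 0.002 0.04 -0.11 0 0 0; -0.2 0.004 0.08 -0.13 0 0 0; -0.2 0.008 0.12 -0.13 0 0 0; -0.2 0.012 0.16 -0.13 0 0 0; -0.2 0.013 0.184 -0.13 0 0 0; -0.2 0.013 0.184 -0.13 0 0 0",
)

```text
time_s: 28.22
eef_pos: [0.4352, 0.2376, 0.28]
eef_rot: [0.0, -0.003, 1.0, 0.001]
wrist_force: [-0.2, -0.3, 0.4]
opening: 0.6
grasp_force: 0.0
```

```bash
python3 -c "
from h import *
status()
c=cam('top'); u=proj(c,[.45,.047,.145])[0].astype(int); save(c,'m2.png',(u[0]-30,u[1]-30,u[0]+30,u[1]+30),6)"
```

```text
tcp [0.4352 0.2376 0.28  ]
top pucks [[0.608, -0.2639, 0.02, 14.0, 12.0, 126.0]]
 brown in tube 188 [0.4507 0.0477 0.1361] [0.126 0.138 0.141]
 rod 62 [0.4416 0.227  0.1334] top [0.4429 0.2304 0.1647] [0.446 0.237 0.168]
side pucks [[0.6096, -0.2663, 0.01, 18.0, 22.0, 316.0]]
 brown in tube 537 [0.4547 0.0354 0.0898] [0.026 0.091 0.139]
 rod 221 [0.4373 0.2249 0.1319] top [0.4372 0.2262 0.1629] [0.445 0.235 0.168]
```

>>> servo_tool(
  series="-0.2 0 0 0 0 0 0; -0.2 0 0 0.04 0 0 0; -0.2 0 0 0.06 0 0 0; -0.2 0 0 0.06 0 0 0; -0.2 0 0 0.06 0 0 0; -0.2 0 0 0.06 0 0 0; -0.2 0 0 0.06 0 0 0",
)

```text
time_s: 28.95
eef_pos: [0.4377, 0.2318, 0.2214]
eef_rot: [0.002, 0.0, 1.0, 0.0]
wrist_force: [-0.1, 0.6, 0.2]
opening: 0.599
grasp_force: 0.0
```

>>> servo_tool(
  series="-0.2 0 0 0.03 0 0 0; -0.2 0 0 0.06 0 0 0; -0.2 0 0 0.08 0 0 0; -0.2 0 0 0.088 0 0 0; -0.2 0 0 0.088 0 0 0; -0.2 0 0 0.088 0 0 0; 0 0 0 0.088 0 0 0; 0.3 0 0 0.088 0 0 0; 1 0 0 0.088 0 0 0; 1 0 0 0.088 0 0 0; 1 0 0 0.088 0 0 0; 1 0 0 0.088 0 0 0",
)

```text
time_s: 29.95
eef_pos: [0.4375, 0.2322, 0.1329]
eef_rot: [0.001, -0.0, 1.0, 0.0]
wrist_force: [-0.2, -0.1, 6.3]
opening: 0.193
grasp_force: 58.4
```

>>> servo_tool(
  series="1 0 0 0 0 0 0; 1 0 0 0 0 0 0",
)

```text
time_s: 30.12
eef_pos: [0.4375, 0.2322, 0.1329]
eef_rot: [0.001, -0.0, 1.0, 0.0]
wrist_force: [-0.9, -0.5, 7.1]
opening: 0.195
grasp_force: 58.4
```

>>> servo_tool(
  series="1 0 0 -0.02 0 0 0; 1 0 0 -0.05 0 0 0; 1 0 0 -0.09 0 0 0; 1 0 0 -0.13 0 0 0; 1 0 0 -0.165 0 0 0; 1 0 0 -0.165 0 0 0; 1 0 0 -0.165 0 0 0; 1 -0.004 -0.04 -0.165 0 0 0; 1 -0.009 -0.08 -0.165 0 0 0; 1 -0.013 -0.12 -0.165 0 0 0; 1 -0.014 -0.16 -0.165 0 0 0; 1 -0.014 -0.184 -0.165 0 0 0",
)

```text
time_s: 31.12
eef_pos: [0.4493, 0.0452, 0.2945]
eef_rot: [-0.002, 0.0, 1.0, -0.0]
wrist_force: [0.3, -0.6, 0.2]
opening: 0.192
grasp_force: 58.9
```

>>> servo_tool(
  series="1 0 0 0 0 0 0; 1 0 0 0 0 0 0; 1 0 0 0 0 0 0; 1 0 0 0 0 0 0; 1 0 0 0 0 0 0",
)

```text
time_s: 31.53
eef_pos: [0.4501, 0.0492, 0.296]
eef_rot: [-0.0, -0.001, 1.0, 0.0]
wrist_force: [-0.7, 0.1, 0.0]
opening: 0.196
grasp_force: 58.9
```

```bash
python3 -c "
from h import *
rodcheck()"
```

```text
tcp [0.4501 0.0492 0.296 ] 0.19603419604163522 58.88229489326477
lowest [0.1694 0.1713 0.1723] n 505
-0.14 18 x mid 0.4491 y min 0.0388 front y med 0.0395
-0.12 80 x mid 0.4495 y min 0.038 front y med 0.0393
-0.1 84 x mid 0.4494 y min 0.0367 front y med 0.0393
-0.08 89 x mid 0.4494 y min 0.0384 front y med 0.0394
-0.06 91 x mid 0.4494 y min 0.0384 front y med 0.0397
-0.04 95 x mid 0.4493 y min 0.0382 front y med 0.0393
-0.02 48 x mid 0.4494 y min 0.0377 front y med 0.0386
```

Vertical and nearly centred; ram.

>>> servo_tool(
  series="1 -0.0005 -0.0015 0 0 0 0; 1 -0.0005 -0.0015 0 0 0 0; 1 -0.0005 -0.0015 0.01 0 0 0; 1 -0.0005 -0.0015 0.02 0 0 0; 1 -0.0005 -0.0015 0.026 0 0 0; 1 -0.0005 -0.0015 0.03 0 0 0; 1 -0.0005 -0.0015 0.034 0 0 0; 1 -0.0005 -0.0015 0.038 0 0 0; 1 -0.0005 -0.0015 0.042 0 0 0",
)

```text
time_s: 32.33
eef_pos: [0.4512, 0.0465, 0.2544]
eef_rot: [0.0, -0.0, 1.0, -0.0]
wrist_force: [-0.2, -0.4, 2.9]
opening: 0.195
grasp_force: 59.3
```

>>> servo_tool(
  series="1 0 0 0.004 0 0 0; 1 0 0 0.008 0 0 0; 1 0 0 0.012 0 0 0; 1 0 0 0.016 0 0 0; 1 0 0 0.02 0 0 0; 1 0 0 0.024 0 0 0; 1 0 0 0.028 0 0 0; 1 0 0 0.028 0 0 0",
)

```text
time_s: 33.0
eef_pos: [0.4503, 0.0466, 0.2252]
eef_rot: [-0.001, -0.0, 1.0, 0.0]
wrist_force: [-0.1, 0.5, -0.1]
opening: 0.193
grasp_force: 59.3
```

>>> servo_tool(
  series="1 0 0 -0.03 0 0 0; 1 0 0 -0.07 0 0 0; 1 0 0 -0.072 0 0 0; 1 0 0 -0.072 0 0 0; 1 0.004 0.04 -0.072 0 0 0; 1 0.008 0.08 -0.072 0 0 0; 1 0.013 0.12 -0.072 0 0 0; 1 0.013 0.16 -0.072 0 0 0; 1 0.013 0.185 -0.072 0 0 0; 1 0.013 0.185 -0.072 0 0 0; 1 0.013 0.185 -0.072 0 0 0; 1 0.013 0.185 -0.072 0 0 0",
)

```text
time_s: 34.0
eef_pos: [0.4372, 0.2311, 0.2972]
eef_rot: [-0.001, -0.001, 1.0, -0.001]
wrist_force: [0.3, -1.0, -0.5]
opening: 0.193
grasp_force: 59.0
```

```bash
python3 -c "
from h import *
rodcheck()"
```

```text
tcp [0.4372 0.2311 0.2972] 0.19262114226008373 59.01556313037872
lowest [0.172  0.1722 0.1728] n 375
-0.14 16 x mid 0.4362 y min 0.2185 front y med 0.2193
-0.12 59 x mid 0.436 y min 0.218 front y med 0.2202
-0.1 62 x mid 0.4358 y min 0.2188 front y med 0.2201
-0.08 67 x mid 0.4358 y min 0.2194 front y med 0.2204
-0.06 67 x mid 0.436 y min 0.2198 front y med 0.2209
-0.04 70 x mid 0.4359 y min 0.2191 front y med 0.2213
-0.02 34 x mid 0.4367 y min 0.2199 front y med 0.2212
```

>>> servo_tool(
  series="1 0 0.001 0.04 0 0 0; 1 0 0.001 0.08 0 0 0; 1 0 0.001 0.1 0 0 0; 1 0 0.001 0.12 0 0 0; 1 0 0.001 0.14 0 0 0; 1 0 0.001 0.155 0 0 0; 1 0 0.001 0.164 0 0 0; 1 0 0.001 0.164 0 0 0; 1 0 0.001 0.164 0 0 0; 1 0 0.001 0.164 0 0 0",
)

```text
time_s: 34.88
eef_pos: [0.4381, 0.2318, 0.1346]
eef_rot: [0.0, 0.0, 1.0, -0.0]
wrist_force: [0.2, 0.2, -0.8]
opening: 0.193
grasp_force: 59.0
```

>>> servo_tool(
  series="-0.2 0 0 0 0 0 0; -0.2 0 0 0 0 0 0; -0.2 0 0 0 0 0 0; -0.2 0 0 0 0 0 0; -0.2 0 0 0 0 0 0; -0.2 0 0 -0.04 0 0 0; -0.2 0 0 -0.08 0 0 0; -0.2 0 0 -0.1 0 0 0; -0.2 0 -0.04 -0.1 0 0 0; -0.2 -0.02 -0.08 -0.1 0 0 0; -0.2 -0.04 -0.12 -0.1 0 0 0; -0.2 -0.06 -0.16 -0.1 0 0 0",
)

```text
time_s: 35.88
eef_pos: [0.4942, 0.0795, 0.235]
eef_rot: [0.001, -0.001, 1.0, -0.0]
wrist_force: [-0.0, 0.2, 0.5]
opening: 0.597
grasp_force: 0.0
```

>>> servo_tool(
  series="-0.2 -0.108 -0.33 0 0 0 0; -0.2 -0.108 -0.33 0 0 0 0; -0.2 -0.108 -0.33 0 0 0 0; -0.2 -0.108 -0.33 0 0 0 0; -0.2 -0.108 -0.33 0 0 0 0; -0.2 -0.108 -0.33 0 0 0 0; -0.2 -0.108 -0.33 0 0 0 0; -0.2 -0.108 -0.33 0.02 0 0 0; -0.2 -0.108 -0.33 0.06 0 0 0; -0.2 -0.108 -0.33 0.1 0 0 0; -0.2 -0.108 -0.33 0.14 0 0 0; -0.2 -0.108 -0.33 0.14 0 0 0",
)

```text
time_s: 36.88
eef_pos: [0.5964, -0.2464, 0.0848]
eef_rot: [-0.007, 0.0, 1.0, 0.004]
wrist_force: [-1.3, 1.2, -2.3]
opening: 0.594
grasp_force: 0.0
```

>>> servo_tool(
  series="-0.2 0 0 0 0 0 0; -0.2 0 0 0 0 0 0; -0.2 0 0 0 0 0 0",
)

```text
time_s: 37.13
eef_pos: [0.6042, -0.2501, 0.0983]
eef_rot: [0.003, -0.001, 1.0, -0.002]
wrist_force: [-0.5, -0.4, 1.2]
opening: 0.6
grasp_force: 0.0
```

```bash
python3 -c "
from h import *
status()"
```

```text
tcp [ 0.6042 -0.2501  0.0983]
top pucks []
 brown in tube 13 [0.4595 0.0442 0.0689] [0.061 0.065 0.091]
 rod 122 [0.4385 0.2272 0.1448] top [0.438  0.2295 0.1651] [0.446 0.237 0.17 ]
side pucks [[0.6086, -0.2661, 0.01, 19.0, 21.0, 280.0]]
 brown in tube 94 [0.4568 0.0378 0.0912] [0.019 0.11  0.135]
```

>>> servo_tool(
  series="-0.2 -0.003 -0.0135 0 0 0 0; -0.2 -0.003 -0.0135 0.03 0 0 0; -0.2 -0.003 -0.0135 0.04 0 0 0; -0.2 -0.003 -0.0135 0.04 0 0 0; -0.2 -0.003 -0.0135 0.04 0 0 0; -0.2 -0.003 -0.0135 0.04 0 0 0; -0.2 -0.003 -0.0135 0.04 0 0 0",
)

```text
time_s: 37.82
eef_pos: [0.6057, -0.2631, 0.0558]
eef_rot: [0.001, -0.0, 1.0, -0.001]
wrist_force: [0.7, -0.1, 0.2]
opening: 0.597
grasp_force: 0.0
```

>>> servo_tool(
  series="-0.2 -0.002 -0.0005 0.01 0 0 0; -0.2 -0.002 -0.0005 0.03 0 0 0; -0.2 -0.002 -0.0005 0.0465 0 0 0; -0.2 -0.002 -0.0005 0.0465 0 0 0; -0.2 -0.002 -0.0005 0.0465 0 0 0; -0.2 -0.002 -0.0005 0.0465 0 0 0; 1 -0.002 -0.0005 0.0465 0 0 0; 1 -0.002 -0.0005 0.0465 0 0 0; 1 -0.002 -0.0005 0.0465 0 0 0; 1 -0.002 -0.0005 0.0465 0 0 0; 1 -0.002 -0.0005 0.0465 0 0 0; 1 -0.002 -0.0005 0.0465 0 0 0",
)

```text
time_s: 38.82
eef_pos: [0.6081, -0.2639, 0.0097]
eef_rot: [0.001, -0.0, 1.0, -0.001]
wrist_force: [-0.2, 0.2, 6.2]
opening: 0.319
grasp_force: 59.4
```

>>> servo_tool(
  series="1 0 0 -0.04 0 0 0; 1 0 0 -0.08 0 0 0; 1 0 0 -0.12 0 0 0; 1 0 0 -0.16 0 0 0; 1 0 0 -0.2 0 0 0; 1 0 0 -0.2 0 0 0",
)

```text
time_s: 39.32
eef_pos: [0.6111, -0.2658, 0.2192]
eef_rot: [0.007, -0.0, 1.0, -0.005]
wrist_force: [1.5, -0.4, 0.4]
opening: 0.319
grasp_force: 59.1
```

>>> servo_tool(
  series="1 0.018 0.035 0 0 0 0; 1 0.036 0.07 0 0 0 0; 1 0.054 0.106 0 0 0 0; 1 0.072 0.142 0 0 0 0; 1 0.09 0.178 0 0 0 0; 1 0.108 0.213 0 0 0 0; 1 0.126 0.249 0 0 0 0; 1 0.143 0.284 0 0 0 0; 1 0.1575 0.3115 0 0 0 0; 1 0.1575 0.3115 0 0 0 0; 1 0.1575 0.3115 0 0 0 0; 1 0.1575 0.3115 0 0 0 0",
)

```text
time_s: 40.32
eef_pos: [0.4497, 0.048, 0.2083]
eef_rot: [0.001, -0.001, 1.0, -0.0]
wrist_force: [-0.4, -0.4, -0.0]
opening: 0.315
grasp_force: 59.2
```

>>> servo_tool(
  series="1 0 0 0 0 0 0; 1 0 0 0 0 0 0; 1 0 0 0 0 0 0",
)

```text
time_s: 40.57
eef_pos: [0.4497, 0.0473, 0.2078]
eef_rot: [-0.0, 0.001, 1.0, -0.0]
wrist_force: [0.1, 0.0, 0.6]
opening: 0.322
grasp_force: 59.2
```

>>> servo_tool(
  series="1 0 0 0.02 0 0 0; 1 0 0 0.04 0 0 0; 1 0 0 0.055 0 0 0; 1 0 0 0.058 0 0 0; 1 0 0 0.058 0 0 0; 1 0 0 0.058 0 0 0; 1 0 0 0.058 0 0 0; 1 0 0 0.058 0 0 0; 1 0 0 0.058 0 0 0; 1 0 0 0.058 0 0 0",
)

```text
time_s: 41.4
eef_pos: [0.4497, 0.0482, 0.1505]
eef_rot: [0.001, -0.0, 1.0, -0.0]
wrist_force: [-0.2, -0.6, -0.2]
opening: 0.329
grasp_force: 59.2
```

>>> servo_tool(
  series="-0.2 0 0 0 0 0 0; -0.2 0 0 0 0 0 0; -0.2 0 0 0 0 0 0; -0.2 0 0 0 0 0 0; -0.2 0 0 -0.03 0 0 0; -0.2 0 0 -0.07 0 0 0; -0.2 0.002 0.04 -0.11 0 0 0; -0.2 0.004 0.08 -0.13 0 0 0; -0.2 0.008 0.12 -0.13 0 0 0; -0.2 0.012 0.16 -0.13 0 0 0; -0.2 0.013 0.184 -0.13 0 0 0; -0.2 0.013 0.184 -0.13 0 0 0",
)

```text
time_s: 42.4
eef_pos: [0.435, 0.2377, 0.2805]
eef_rot: [0.0, -0.003, 1.0, 0.001]
wrist_force: [-0.3, 0.3, -0.2]
opening: 0.601
grasp_force: 0.0
```

>>> servo_tool(
  series="-0.2 0 0 0 0 0 0; -0.2 0 0 0.04 0 0 0; -0.2 0 0 0.06 0 0 0; -0.2 0 0 0.06 0 0 0; -0.2 0 0 0.06 0 0 0; -0.2 0 0 0.06 0 0 0; -0.2 0 0 0.06 0 0 0",
)

```text
time_s: 42.98
eef_pos: [0.4376, 0.232, 0.2219]
eef_rot: [0.002, 0.0, 1.0, 0.0]
wrist_force: [0.3, -0.4, 0.7]
opening: 0.6
grasp_force: 0.0
```

```bash
python3 -c "
from h import *
status()"
```

```text
tcp [0.4376 0.232  0.2219]
top pucks []
 brown in tube 192 [0.4499 0.0471 0.1374] [0.126 0.139 0.142]
 rod 12 [0.445  0.2278 0.1086] top [0.4458 0.2283 0.1526] [0.446 0.233 0.153]
side pucks []
 brown in tube 542 [0.4541 0.036  0.0923] [0.026 0.094 0.14 ]
 rod 221 [0.4375 0.2246 0.1318] top [0.4373 0.2259 0.1629] [0.446 0.234 0.168]
```

>>> servo_tool(
  series="-0.2 0 0 0.03 0 0 0; -0.2 0 0 0.06 0 0 0; -0.2 0 0 0.08 0 0 0; -0.2 0 0 0.088 0 0 0; -0.2 0 0 0.088 0 0 0; -0.2 0 0 0.088 0 0 0; 0 0 0 0.088 0 0 0; 0.3 0 0 0.088 0 0 0; 1 0 0 0.088 0 0 0; 1 0 0 0.088 0 0 0; 1 0 0 0.088 0 0 0; 1 0 0 0.088 0 0 0",
)

```text
time_s: 44.08
eef_pos: [0.4374, 0.2323, 0.1334]
eef_rot: [0.001, -0.0, 1.0, 0.0]
wrist_force: [-0.7, -0.3, 6.6]
opening: 0.192
grasp_force: 58.6
```

>>> servo_tool(
  series="1 0 0 0 0 0 0; 1 0 0 0 0 0 0; 1 0 0 -0.02 0 0 0; 1 0 0 -0.05 0 0 0; 1 0 0 -0.09 0 0 0; 1 0 0 -0.13 0 0 0; 1 0 0 -0.165 0 0 0; 1 0 0 -0.165 0 0 0; 1 -0.004 -0.04 -0.165 0 0 0; 1 -0.009 -0.08 -0.165 0 0 0; 1 -0.013 -0.12 -0.165 0 0 0; 1 -0.014 -0.16 -0.165 0 0 0",
)

```text
time_s: 45.08
eef_pos: [0.4502, 0.071, 0.297]
eef_rot: [0.0, -0.001, 1.0, -0.0]
wrist_force: [2.3, -0.1, -0.9]
opening: 0.188
grasp_force: 58.8
```

>>> servo_tool(
  series="1 0 -0.025 0 0 0 0; 1 0 -0.025 0 0 0 0; 1 0 -0.025 0 0 0 0; 1 0 -0.025 0 0 0 0; 1 0 -0.025 0 0 0 0; 1 0 -0.025 0 0 0 0",
)

```text
time_s: 45.58
eef_pos: [0.4502, 0.0484, 0.2969]
eef_rot: [-0.0, -0.001, 1.0, 0.0]
wrist_force: [-0.0, 0.3, -0.9]
opening: 0.197
grasp_force: 58.9
```

```bash
python3 -c "
from h import *
rodcheck()"
```

```text
tcp [0.4502 0.0484 0.2969] 0.19654499426717867 58.872023820877075
lowest [0.1689 0.1692 0.171 ] n 510
-0.14 20 x mid 0.45 y min 0.0371 front y med 0.0385
-0.12 80 x mid 0.4498 y min 0.037 front y med 0.0383
-0.1 86 x mid 0.4499 y min 0.0371 front y med 0.0382
-0.08 89 x mid 0.4498 y min 0.0367 front y med 0.0387
-0.06 94 x mid 0.4495 y min 0.0362 front y med 0.0387
-0.04 90 x mid 0.45 y min 0.0367 front y med 0.0387
-0.02 51 x mid 0.4498 y min 0.0372 front y med 0.0376
```

>>> servo_tool(
  series="1 0 -0.0005 0 0 0 0; 1 0 -0.0005 0 0 0 0; 1 0 -0.0005 0.01 0 0 0; 1 0 -0.0005 0.02 0 0 0; 1 0 -0.0005 0.026 0 0 0; 1 0 -0.0005 0.03 0 0 0; 1 0 -0.0005 0.034 0 0 0; 1 0 -0.0005 0.038 0 0 0; 1 0 -0.0005 0.042 0 0 0",
)

```text
time_s: 46.38
eef_pos: [0.4505, 0.0467, 0.2549]
eef_rot: [0.0, -0.0, 1.0, -0.0]
wrist_force: [-0.4, -0.9, 2.6]
opening: 0.19
grasp_force: 59.2
```

>>> servo_tool(
  series="1 0 0 0.004 0 0 0; 1 0 0 0.008 0 0 0; 1 0 0 0.012 0 0 0; 1 0 0 0.016 0 0 0; 1 0 0 0.02 0 0 0; 1 0 0 0.024 0 0 0; 1 0 0 0.028 0 0 0; 1 0 0 0.032 0 0 0; 1 0 0 0.036 0 0 0; 1 0 0 0.036 0 0 0; 1 0 0 0.036 0 0 0",
)

```text
time_s: 47.3
eef_pos: [0.4501, 0.0468, 0.2186]
eef_rot: [-0.0, -0.0, 1.0, 0.0]
wrist_force: [0.0, 0.4, 0.4]
opening: 0.195
grasp_force: 59.1
```

>>> servo_tool(
  series="1 0 0 0.002 0 0 0; 1 0 0 0.004 0 0 0; 1 0 0 0.006 0 0 0; 1 0 0 0.006 0 0 0; 1 0 0 0.006 0 0 0",
)

```text
time_s: 47.72
eef_pos: [0.4502, 0.0468, 0.2128]
eef_rot: [-0.0, -0.0, 1.0, 0.0]
wrist_force: [0.5, -0.2, -0.7]
opening: 0.193
grasp_force: 59.1
```

>>> servo_tool(
  series="1 0 0 0.001 0 0 0; 1 0 0 0.002 0 0 0; 1 0 0 0.002 0 0 0; 1 0 0 0.002 0 0 0",
)

```text
time_s: 48.05
eef_pos: [0.4508, 0.0467, 0.2117]
eef_rot: [0.001, -0.0, 1.0, -0.0]
wrist_force: [-1.1, -0.7, 5.8]
opening: 0.192
grasp_force: 59.6
```

>>> servo_tool(
  series="1 0 0 0.001 0 0 0; 1 0 0 0.002 0 0 0; 1 0 0 0.002 0 0 0; 1 0 0 0.002 0 0 0; 1 0 0 0.002 0 0 0; 1 0 0 0.002 0 0 0; 1 0 0 0.002 0 0 0; 1 0 0 0.002 0 0 0",
)

```text
time_s: 48.72
eef_pos: [0.4519, 0.0466, 0.2116]
eef_rot: [0.002, -0.0, 1.0, -0.0]
wrist_force: [-2.4, 1.1, 14.9]
opening: 0.194
grasp_force: 60.8
```

>>> servo_tool(
  series="1 0 0 0.001 0 0 0; 1 0 0 0.001 0 0 0; 1 0 0 0.001 0 0 0; 1 0 0 0.001 0 0 0; 1 0 0 0.001 0 0 0; 1 0 0 0.001 0 0 0; 1 0 0 0.001 0 0 0; 1 0 0 0.001 0 0 0",
)

```text
time_s: 49.38
eef_pos: [0.4525, 0.0465, 0.2115]
eef_rot: [0.003, -0.0, 1.0, -0.0]
wrist_force: [-2.5, 0.6, 19.9]
opening: 0.195
grasp_force: 61.4
```

Pressed at 15–20 N for over a second. Next I return the rod.

>>> servo_tool(
  series="1 0 0 -0.005 0 0 0; 1 0 0 -0.03 0 0 0; 1 0 0 -0.07 0 0 0; 1 0 0 -0.09 0 0 0; 1 0 0 -0.09 0 0 0; 1 0.004 0.04 -0.09 0 0 0; 1 0.008 0.08 -0.09 0 0 0; 1 0.013 0.12 -0.09 0 0 0; 1 0.013 0.16 -0.09 0 0 0; 1 0.013 0.185 -0.09 0 0 0; 1 0.013 0.185 -0.09 0 0 0; 1 0.013 0.185 -0.09 0 0 0",
)

```text
time_s: 50.38
eef_pos: [0.4363, 0.2327, 0.2964]
eef_rot: [-0.001, -0.002, 1.0, -0.0]
wrist_force: [-0.4, -0.1, -0.6]
opening: 0.196
grasp_force: 59.0
```

>>> servo_tool(
  series="1 0 0 0 0 0 0; 1 0 0 0 0 0 0",
)

```text
time_s: 50.55
eef_pos: [0.4371, 0.2307, 0.2973]
eef_rot: [-0.0, 0.0, 1.0, -0.0]
wrist_force: [0.6, 0.9, -0.8]
opening: 0.197
grasp_force: 59.0
```

```bash
python3 -c "
from h import *
rodcheck()"
```

```text
tcp [0.4371 0.2307 0.2973] 0.19707299590471195 58.9971399307251
lowest [0.1719 0.1726 0.173 ] n 377
-0.14 14 x mid 0.4362 y min 0.219 front y med 0.2197
-0.12 60 x mid 0.4361 y min 0.2174 front y med 0.22
-0.1 64 x mid 0.4364 y min 0.2188 front y med 0.22
-0.08 66 x mid 0.436 y min 0.2193 front y med 0.2207
-0.06 68 x mid 0.4359 y min 0.2192 front y med 0.2202
-0.04 71 x mid 0.4359 y min 0.2198 front y med 0.2207
-0.02 34 x mid 0.4367 y min 0.22 front y med 0.2208
```

>>> servo_tool(
  series="1 0 0.001 0.04 0 0 0; 1 0 0.001 0.08 0 0 0; 1 0 0.001 0.1 0 0 0; 1 0 0.001 0.12 0 0 0; 1 0 0.001 0.14 0 0 0; 1 0 0.001 0.155 0 0 0; 1 0 0.001 0.164 0 0 0; 1 0 0.001 0.164 0 0 0; 1 0 0.001 0.164 0 0 0; 1 0 0.001 0.164 0 0 0",
)

```text
time_s: 51.43
eef_pos: [0.4377, 0.2322, 0.1343]
eef_rot: [0.0, 0.0, 1.0, 0.0]
wrist_force: [-0.7, 0.3, -0.3]
opening: 0.191
grasp_force: 59.1
```

>>> servo_tool(
  series="-0.2 0 0 0 0 0 0; -0.2 0 0 0 0 0 0; -0.2 0 0 0 0 0 0; -0.2 0 0 0 0 0 0; -0.2 0 0 0 0 0 0; -0.2 0 0 -0.04 0 0 0; -0.2 0 0 -0.08 0 0 0; -0.2 0 0 -0.12 0 0 0; -0.2 0 -0.04 -0.14 0 0 0; -0.2 0.02 -0.08 -0.14 0 0 0; -0.2 0.04 -0.12 -0.14 0 0 0; -0.2 0.06 -0.16 -0.14 0 0 0",
)

```text
time_s: 52.43
eef_pos: [0.3818, 0.0822, 0.2744]
eef_rot: [0.001, -0.001, 1.0, -0.0]
wrist_force: [0.5, -1.3, 0.0]
opening: 0.6
grasp_force: 0.0
```

>>> servo_tool(
  series="-0.2 0 -0.15 0 0 0 0; -0.2 0 -0.15 0 0 0 0; -0.2 0 -0.15 0 0 0 0; -0.2 0 -0.15 0 0 0 0; -0.2 0 -0.15 0 0 0 0; -0.2 0 -0.15 0 0 0 0; -0.2 0 -0.15 0 0 0 0; -0.2 0 -0.15 0 0 0 0",
)

```text
time_s: 53.1
eef_pos: [0.3825, -0.0659, 0.2738]
eef_rot: [-0.0, -0.001, 1.0, 0.0]
wrist_force: [-0.5, 0.6, 0.5]
opening: 0.603
grasp_force: 0.0
```

```bash
python3 -c "
from h import *
status()
a=cam('top'); save(a,'end.png',k=1.5)"
```

```text
tcp [ 0.3825 -0.0659  0.2738]
top pucks []
 brown in tube 10 [0.4619 0.0425 0.0836] [0.081 0.084 0.085]
 rod 122 [0.4384 0.2277 0.1447] top [0.4377 0.2302 0.1652] [0.446 0.238 0.17 ]
side pucks []
 brown in tube 409 [0.4555 0.0352 0.081 ] [0.024 0.082 0.129]
 rod 219 [0.4377 0.2251 0.1318] top [0.4374 0.2264 0.1627] [0.446 0.238 0.168]
```

View pics/end.png

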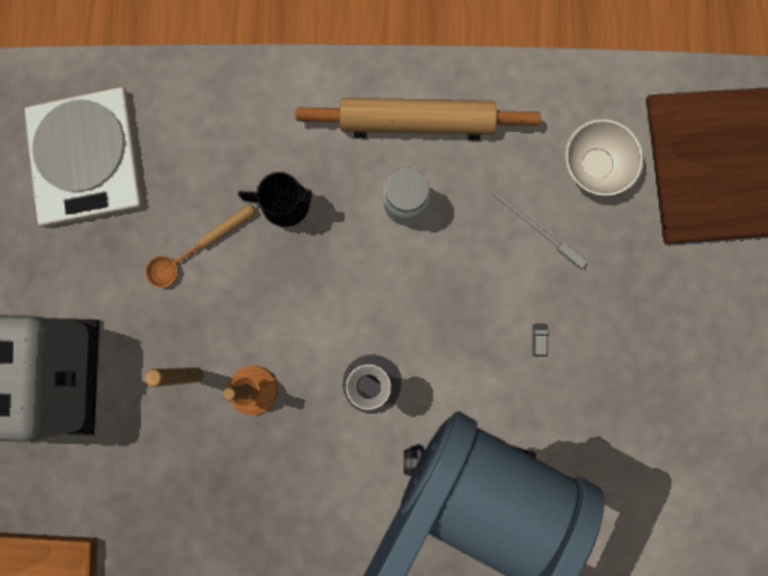

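The final view shows no pucks left on the counter. The rod is in its stand at (240,392), and the stack top is visible in the tube at z≈0.084. The jar (407,192) and pourer (282,198) have not moved, so I'm handing the job in.

```bash
python3 -c "
from bench import ctrl
print(ctrl.hand_in())"
```

```text
the job is handed in; nothing more can be done
None
```

I packed all three pucks into the tube below the jaws and pressed the stack hard against the stop at 15–20 N for over a second; the rod is back upright in its stand, the jar and pourer are unmoved, and the job is handed in (no verdict was returned).

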